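Scrub the amber bottle and hold the brush under the tap

ROBOT

A 6-joint arm with a two-finger parallel gripper is mounted at the origin on the work surface. World frame = base frame: x ahead of the robot, y to its left, z up, the work surface at z = 0. Lengths are in m, angles in rad, forces in N, time in s.
With the tool pointing down it reaches from about 0.375 to 0.975 m from the base axis. Payload 3.8 kg.
Tool frame: the origin (TCP) lies midway between the tips of the shut fingers; the grasp point (between the pads) lies 19 mm behind it; z points along the fingers, y is the direction in which the jaws open and shut (so a half turn about z gives the same grasp; the last joint's range is limited). The gripper opens to 85 mm and grips with 20 to 120 N. Pads are 22 mm wide; open, the fingers measure 114 mm over their backs; the gripper's body (76 mm by 85 mm) begins 54 mm behind the grasp point. The pads swing forward as they close: fully open they stand 13 mm farther back than shut.
Start: joints at [1.083, 0.264, 1.604, -0, 1.274, -0.037], TCP at [0.294, 0.608, 0.231] pointing down, gripper open.
Joint ranges: [-2.63, 2.63], [-0.94, 2.18], [0.31, 2.57], [-1.31, 4.45], [0, 2.66], [-2.55, 2.55]. Speed limits (rad/s): [2.57, 2.57, 3.14, 3.14, 3.14, 3.14].

INTERFACE

Orientations are given as a rotation vector (axis times angle).
In Python, from workcell import bot gives the robot as it stands.
- The arm moves only by the tool arm_command, never from a script. Its argument "targets" is text: rows parted by semicolons, each of 7 numbers parted by spaces: the shift along the tool's x, y, z in mm, then the turn, a rotation vector about the tool's x, y, z in degrees, then the opening, from 0 (shut) to 1 (fully open). A call has 1 to 10 rows; each row is the pose to reach, as a shift and turn from the pose commanded when the call began, along the tool's axes at that moment; what a row does not reach only later rows make up. A row lasts 1/12 s, in which the tool goes at most 41.7 mm and 7.16 degrees, less where a joint would pass 70% of its speed; a pose out of reach is approached as far as the arm can. A call with a gripper value outside its range is refused whole. The fingers move at their own pace and stop on an object; "newtons" is the grip in N (left out, the last holds). Time passes only in rows, so rows that repeat a pose let the fingers close. It gives the time, the measured TCP pose, the force and the opening at its end, in the units of the state.
- bot.read_state(): the state, without advancing time (a new reading comes with each control period).
- bot.read_camera(name): name is "side" or "top" or "wrist"; returns (picture, depth): 400x640x3 uint8, blue, green, red; 400x640 float32, m along the optical axis (not along the pixel's ray), 0 where there is no reading.
- bot.camera_params(name): a dict with "fov_y" (degrees; the focal length in pixels is half the picture's height over the tangent of half this angle, whatever the lens; pixels are square), "cx", "cy" (the principal point, pixels), "k1" (the pictures are not rectified: a ray, as slopes to the right and down, at radius r is drawn at 1 + k1 r^2 times it, then the intrinsics apply), "xyz" and "rotation" of the camera in the world; the wrist camera has in their place "T_tool_cam" (4x4, takes a point from camera to tool coordinates, whose origin is the TCP and whose axes are the flange's). Camera axes: x right, y up, looking along -z (the intrinsics and any distortion apply to the point x, -y, -z); pixel columns grow to the right and rows downward; lengths in m; the calibration is good to about 2 mm. A picture is of the moment at which its call begins: read the wrist's pose just before it. camera_params takes no time and is no camera call.
- bot.finish_job(): hands the job in, once; it reports no verdict.
The state is a dict: "time": time; "q": joint angles; "joint_vel": joint speeds; "joint_torque": joint torques, N m; "tool_pos": TCP position; "tcp_rot": TCP orientation; "wrist_force": force on the tool from outside, world axes, zero at the start; "torque": the same for the moment, N m; "width": opening from 0.0 (shut) to 1.0 (fully open).
Only numpy, scipy, OpenCV 4.12 (cv2) and the standard library are available. Lean on these libraries where they do the work, as an engineer would, in place of code of your own. Each camera call takes 0.05 s, during which the arm holds its last target.

TASK

Take the blue-handled bottle brush out of its rack and scrub out the open amber bottle with two full strokes, each right down to the bottom and up until the bristles show above the mouth, leaving the bottle standing where it is. Then draw the brush right out, turn it level and finish still holding it in the gripper, motionless and touching nothing else, with its bristles a few centimetres under the tap's spout, ready to be rinsed. Do not knock or shift the other things on the bench.

Things in the scene. Friction and masses are not known exactly. Their poses are not given: they have to be found in the camera images.
- brush: the bottle brush, 240 long, 65 to 105 g, standing upright bristles down in one of the three places of the rack (which one varies). Origin: centre of the bristle end; its z axis runs up along the brush to the handle. Stiff round bristle head, 32 thick (looks 41 with its soft ends), from 0 to 70; steel wire 6 thick from 70 to 140; round blue handle 18 thick from 140 to 240, plain and graspable from any side. Centre of mass about 130 up
- brush_tip (a point): point on the brush axis at the bristle end (0 along the brush)
- brush_head (a point): point on the brush axis at the middle of the bristles (35 along the brush)
- brush_grip (a point): point on the brush axis at the middle of the blue handle (190 along the brush)
- rack: white plastic brush rack, fixed, 88 (its x) by 250 (its y) by 64 high; three round holes of 42 in its top plate at y = -80, 0, +80, in which brushes stand on the bottom plate, 8 above the bench, so that the blue handle spans heights 148 to 248. Origin under its centre
- bottle: the open amber glass bottle with a white label, loose, 190 to 290 g: body diameter 70, 122 high, wide mouth (inner diameter 51 from height 98 up to the rim), inner floor 5 above the bench. Origin under its centre, z up
- bottle_in (a point): centre of the bottle's inner floor
- bottle_mouth (a point): centre of the bottle's mouth, at rim height (122)
- tap: grey gooseneck laboratory tap with a green cross handle, fixed on the far side of the sink. Origin on the bench plane right below the spout's end; the column (54 at its foot) stands 190 to its +x, from where the arched spout (17 thick) rises to 366 and comes back over the sink, its end pointing straight down
- tap_outlet (a point): the lower end of the spout's nozzle, 272 above the bench, over the sink
- sink: steel sink let into the bench, fixed, mouth 230 (x) by 290 (y), 158 deep, its rim 3 above the bench. Origin at the centre of the mouth at bench height
- brush_red: shorter brush (170 long, its top 178 above the bench, red handle, dark bristles) in another place of the rack; a bystander, origin under its bristles
- brush_yellow: shorter brush (170 long, its top 178 above the bench, yellow handle, tan bristles) in another place of the rack; a bystander, origin under its bristles
- cap: white screw cap of the bottle, diameter 64, 20 high, lying on the bench; a bystander, origin under its centre
- wash_bottle: white squeeze bottle, diameter 66, 195 high with its bent thin spout (reaches 55 to its -x); a bystander, origin under its centre
- jar: capped amber jar, diameter 62, 105 high, black cap; a bystander, origin under its centre
- beaker: empty clear glass beaker, diameter 72, 92 high; a bystander, origin under its centre
- dish: shallow clear glass dish, diameter 92, 22 high; a bystander, origin under its centre
Not all that is in view belongs to the job. Leave any pink look-alike of the brush alone. What is shaped like the bottle but red is not meant.

How it is judged:
By the outcome, as a careful person would: the job done as asked, in the order asked, and still so for the second after the job is handed in, while the arm keeps its last pose, push and grip.
It also fails if it takes over 48 s, if anything falls off the work surface, if the arm or the gripper's body presses on something with over 40 N, if the wrist force passes 120 N, or if a joint passes its speed limit or range.

## Working session

There is one attempt and no reset: what is moved stays moved. The work goes in short steps, Python scripts to look and compute and a tool call to move; the robot and the scene stay as the last step left them, time stands still between calls to the robot, and variables do not carry over. Pictures are saved under pics/ and viewed, and the job is handed in when it is done.

Besides the shell and the picture viewer there is one more tool, called after "Call:" as name(argument=value, ...), one argument or row to a line, values as JSON. arm_command: Moves the arm, as the interface text tells. Its arguments: {"type":"object","properties":{"targets":{"type":"string"},"newtons":{"type":"number"}},"required":["targets"]}

```bash
ls; mkdir -p pics; python3 - <<'E'
from workcell import bot
import cv2,numpy as np
print(bot.read_state())
for n in ["side","top","wrist"]:
    p,d=bot.read_camera(n); cv2.imwrite(f"pics/{n}0.png",p); np.save(f"pics/{n}0.npy",d); print(n,bot.camera_params(n))
E
```

```text
pics
{'time': 0.0, 'q': array([ 1.08308675e+00,  2.64775606e-01,  1.60535206e+00,  4.59724562e-06,
        1.27371533e+00, -3.69203909e-02]), 'joint_vel': array([3.47851940e-04, 2.02290753e-04, 2.49610389e-04, 9.32499829e-04,
       5.98378699e-04, 4.81961936e-05]), 'joint_torque': array([ 7.79479124e-04, -5.15101826e+01, -3.67318475e+01, -2.50191597e-04,
        1.29904700e-02, -1.09634345e-05]), 'tool_pos': array([0.29375385, 0.60692254, 0.22995875]), 'tcp_rot': array([-0.70198794, -3.06155399,  0.00341148]), 'wrist_force': array([-0.35797683, -0.61225982, -0.09755095]), 'torque': array([0.04184379, 0.02858968, 0.01534802]), 'width': 1.0042845543608274}
side {'fov_y': 50.56281896657174, 'cx': 317.7348024597621, 'cy': 199.8245799797806, 'k1': -0.05343203749419825, 'xyz': array([ 0.19677295, -0.83786759,  0.77718195]), 'rotation': array([ 0.99922869, -0.18318712, -0.34945918])}
top {'fov_y': 48.35024248266034, 'cx': 320.09829678245774, 'cy': 198.25219758789675, 'k1': 0.0368211419767154, 'xyz': array([0.40881747, 0.01783193, 1.3616064 ]), 'rotation': array([ 0.08281116, -0.08683742, -1.54334217])}
wrist {'fov_y': 65.5044705142444, 'cx': 324.67297110942803, 'cy': 200.98441483486943, 'k1': -0.02482506244910586, 'T_tool_cam': array([[ 3.04863789e-04,  9.62328036e-01,  2.71890895e-01,
         6.92322116e-02],
       [ 9.99999696e-01, -9.82138562e-05, -7.73654995e-04,
        -2.24672705e-04],
       [-7.17806439e-04,  2.71891048e-01, -9.62327773e-01,
        -1.41708715e-01],
       [ 0.00000000e+00,  0.00000000e+00,  0.00000000e+00,
         1.00000000e+00]])}
```

View pics/side0.png

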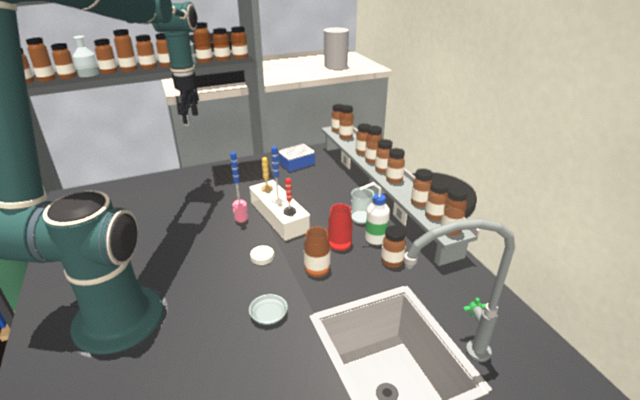

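View pics/top0.png

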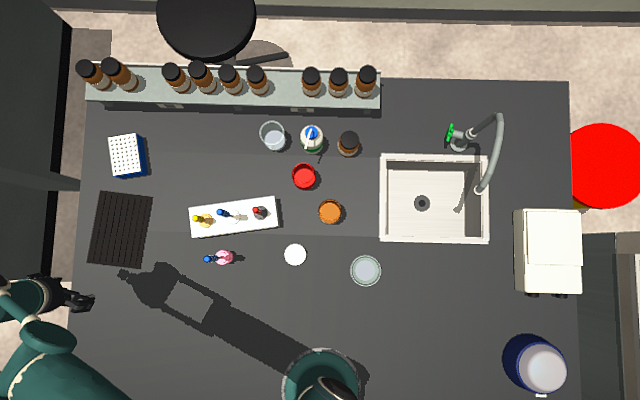

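View pics/wrist0.png

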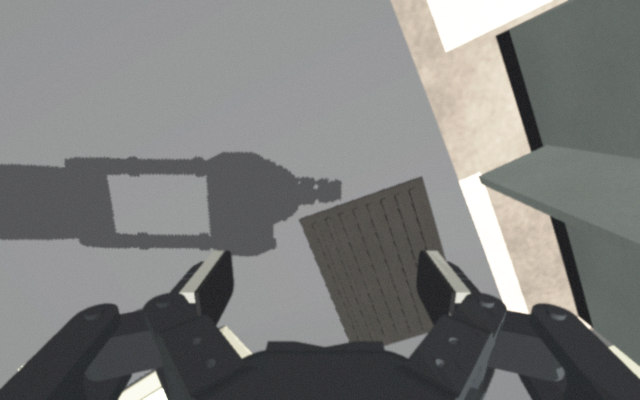

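The side view shows the rack at about (278,210), with yellow at (266,170), blue at (276,165) and red at (289,190). The pink look-alike stands apart at (238,185), the amber bottle is at (317,252) and the tap nozzle at (411,258). In the top view the blue handle is at about (222,212), the bottle at (330,212) and the spout end near (483,188).

```bash
cat > h.py <<'E'
import numpy as np,cv2
from scipy.spatial.transform import Rotation as R
def cam(bot,n,state=None):
    c=bot.camera_params(n); f=200/np.tan(np.radians(c["fov_y"]/2))
    if n=="wrist":
        T=np.eye(4);T[:3,:3]=R.from_rotvec(state["tcp_rot"]).as_matrix();T[:3,3]=state["tool_pos"];T=T@c["T_tool_cam"]
        Rm,o=T[:3,:3],T[:3,3]
    else: Rm,o=R.from_rotvec(c["rotation"]).as_matrix(),c["xyz"]
    return dict(f=f,cx=c["cx"],cy=c["cy"],k1=c["k1"],R=Rm,o=np.array(o))
def rays(C,uv):
    uv=np.atleast_2d(np.array(uv,float))
    K=np.array([[C["f"],0,C["cx"]],[0,C["f"],C["cy"]],[0,0,1]])
    s=cv2.undistortPoints(uv[:,None],K,np.array([C["k1"],0,0,0.]))[:,0]
    d=np.c_[s[:,0],-s[:,1],-np.ones(len(s))]
    return d@C["R"].T
def pts(C,uv,depth): return C["o"]+rays(C,uv)*np.atleast_1d(depth)[:,None]
def plane(C,uv,z):
    d=rays(C,uv); return C["o"]+d*((z-C["o"][2])/d[:,2])[:,None]
def tri(C1,u1,C2,u2):
    A=np.zeros((3,3));b=np.zeros(3)
    for C,u in((C1,u1),(C2,u2)):
        d=rays(C,u)[0];d/=np.linalg.norm(d);P=np.eye(3)-np.outer(d,d);A+=P;b+=P@C["o"]
    return np.linalg.solve(A,b)
def proj(C,p):
    q=(np.atleast_2d(p)-C["o"])@C["R"]; s=np.c_[q[:,0],-q[:,1]]/-q[:,2:]
    r2=(s**2).sum(1,keepdims=True); s=s*(1+C["k1"]*r2)
    return s*C["f"]+[C["cx"],C["cy"]]
E
python3 - <<'E'
from workcell import bot
from h import *
for n in("top","side"):
    p=cv2.imread(f"pics/{n}0.png");d=np.load(f"pics/{n}0.npy");C=cam(bot,n)
    hsv=cv2.cvtColor(p,cv2.COLOR_BGR2HSV)
    for name,lo,hi in(("blue",(105,130,60),(130,255,255)),("amber",(5,120,50),(16,255,255)),("red",(0,150,60),(4,255,255)),("yellow",(17,120,80),(32,255,255))):
        m=cv2.inRange(hsv,lo,hi); k,l,s,c=cv2.connectedComponentsWithStats(m)
        for i in range(1,k):
            if s[i,4]<15: continue
            v,u=np.where((l==i)&(d>0)); P=pts(C,np.c_[u,v],d[v,u]); 
            if len(P): print(n,name,s[i],np.round(np.percentile(P,[5,50,95],axis=0),3).tolist())
    for (a,sc,x0,y0,w,h) in (("z",4,180,120,200,150),("t",4,420,100,120,150)) if n=="top" else (("z",4,220,140,200,150),("t",4,380,200,140,150)):
        cv2.imwrite(f"pics/{n}_{a}.png",cv2.resize(p[y0:y0+h,x0:x0+w],None,fx=4,fy=4,interpolation=cv2.INTER_CUBIC))
E
```

```text
top blue [305 126  13  13  92] [[0.71, 0.032, 0.143], [0.726, 0.043, 0.147], [0.74, 0.06, 0.153]]
top blue [114 133  34  46 347] [[0.603, 0.546, 0.009], [0.646, 0.561, 0.033], [0.723, 0.609, 0.05]]
top blue [217 209   8   6  36] [[0.484, 0.262, 0.231], [0.49, 0.266, 0.247], [0.497, 0.273, 0.25]]
top blue [204 256   9   7  42] [[0.367, 0.288, 0.223], [0.372, 0.293, 0.238], [0.379, 0.301, 0.244]]
top blue [518 341  46  22 115] [[0.125, -0.649, 0.079], [0.156, -0.585, 0.084], [0.165, -0.542, 0.089]]
top blue [515 358  23  35  93] [[0.034, -0.577, 0.078], [0.069, -0.541, 0.084], [0.11, -0.532, 0.088]]
top amber [ 99  62  32  28 283] [[0.845, 0.555, 0.1], [0.855, 0.565, 0.178], [0.882, 0.639, 0.196]]
top amber [ 82  64  21  20 174] [[0.847, 0.632, 0.146], [0.858, 0.64, 0.163], [0.887, 0.667, 0.174]]
top amber [190  66  23  22 202] [[0.846, 0.328, 0.149], [0.852, 0.34, 0.179], [0.88, 0.37, 0.192]]
top amber [166  68  20  19 140] [[0.845, 0.404, 0.149], [0.854, 0.414, 0.164], [0.88, 0.441, 0.178]]
top amber [220  71  20  18 123] [[0.846, 0.253, 0.148], [0.854, 0.266, 0.164], [0.878, 0.295, 
[... 6171 characters left out ...]
268  25   9 117] [[0.482, -0.046, 0.001], [0.503, -0.042, 0.011], [0.533, -0.023, 0.02]]
side red [286 178   5   6  26] [[0.499, 0.181, 0.167], [0.505, 0.186, 0.174], [0.511, 0.193, 0.18]]
side red [328 204  24  46 933] [[0.585, 0.033, 0.008], [0.61, 0.043, 0.077], [0.64, 0.092, 0.119]]
side yellow [262 157   6   7  33] [[0.471, 0.338, 0.163], [0.478, 0.344, 0.175], [0.484, 0.352, 0.179]]
side yellow [262 165   6   4  21] [[0.47, 0.339, 0.146], [0.477, 0.343, 0.15], [0.486, 0.348, 0.156]]
side yellow [262 170   7   4  19] [[0.471, 0.338, 0.004], [0.479, 0.341, 0.132], [0.526, 0.578, 0.138]]
side yellow [263 176   6   4  18] [[0.471, 0.339, 0.09], [0.477, 0.343, 0.111], [0.493, 0.381, 0.117]]
```

```bash
python3 - <<'E'
import cv2,numpy as np
a=cv2.imread("pics/top_z.png")
print(a.shape)
E
```

```text
(600, 800, 3)
```

View pics/top_z.png

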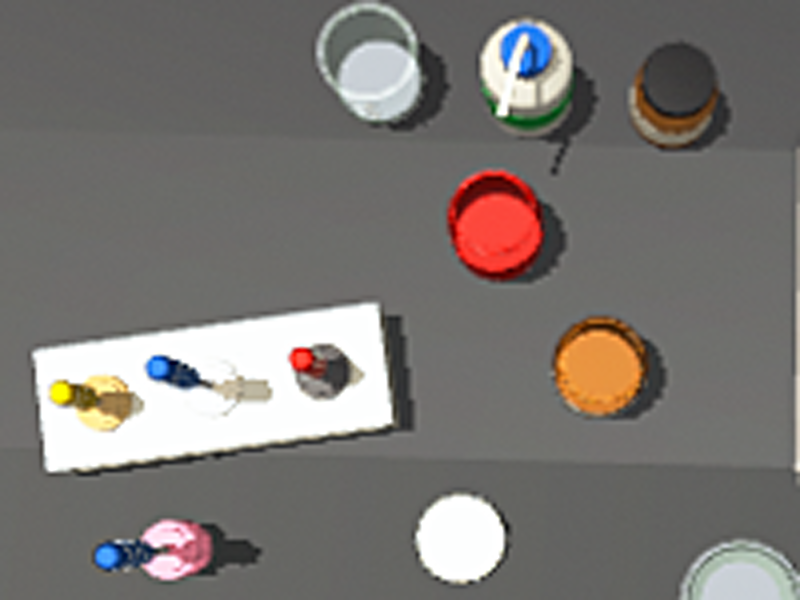

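View pics/side_z.png

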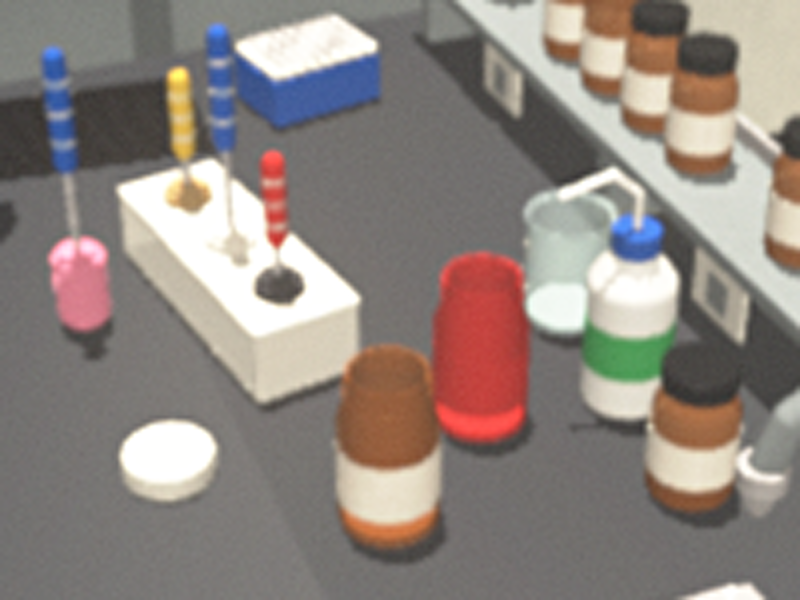

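View pics/side_t.png

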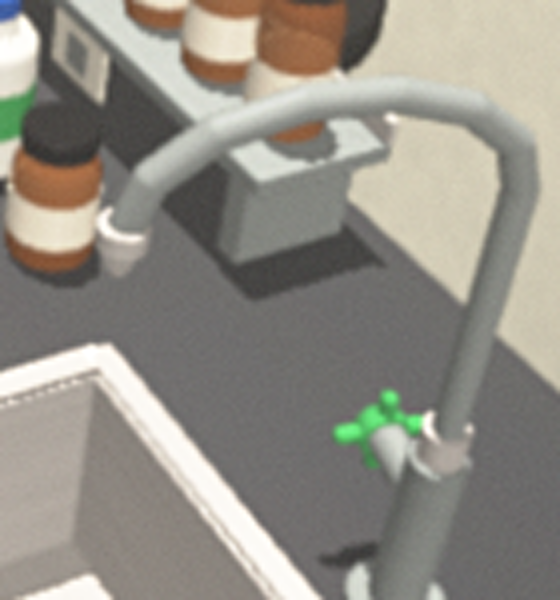

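View pics/top_t.png

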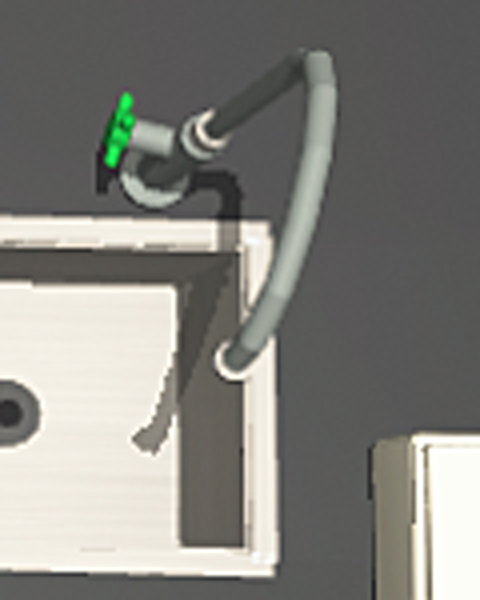

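```bash
python3 - <<'E'
from workcell import bot
from h import *
from scipy.optimize import least_squares
Cs={};D={};I={}
for n in("top","side"):
    I[n]=cv2.imread(f"pics/{n}0.png");D[n]=np.load(f"pics/{n}0.npy");Cs[n]=cam(bot,n)
def cloud(n):
    v,u=np.where(D[n]>0); return pts(Cs[n],np.c_[u,v],D[n][v,u]),np.c_[u,v]
def circ(P,r=None):
    if r: s=least_squares(lambda a:np.hypot(P[:,0]-a[0],P[:,1]-a[1])-r,P[:,:2].mean(0),loss='soft_l1',f_scale=.003)
    else: s=least_squares(lambda a:np.hypot(P[:,0]-a[0],P[:,1]-a[1])-a[2],[*P[:,:2].mean(0),.03],loss='soft_l1',f_scale=.003)
    return np.round(s.x,4),len(P)
for n in("top","side"):
    P,uv=cloud(n)
    near=np.hypot(P[:,0]-.512,P[:,1]+.012)<.05
    print(n,"rim",circ(P[near&(P[:,2]>.112)]), P[near][:,2].max())
    print(n,"body",circ(P[near&(P[:,2]>.015)&(P[:,2]<.085)],.035))
    for z in(.16,.19,.22):
        m=(np.hypot(P[:,0]-.490,P[:,1]-.266)<.02)&(abs(P[:,2]-z)<.012); 
        if m.sum()>4: print(n,"handle",z,circ(P[m],.009))
    m=(np.hypot(P[:,0]-.490,P[:,1]-.266)<.02)&(P[:,2]>.243); print(n,"handle top",np.median(P[m],0),m.sum())
    # sink rim/tap
    m=(P[:,2]>.26)&(P[:,0]<.8)&(P[:,0]>.3)&(P[:,1]<-.25)&(P[:,2]<.6)
    Q=P[m]; print(n,"tap pts",len(Q),Q.min(0),Q.max(0))
    for a,b in((.26,.28),(.28,.30),(.30,.33),(.33,.36),(.36,.4)):
        q=Q[(Q[:,2]>=a)&(Q[:,2]<b)]
        if len(q):print(a,len(q),np.round(q.min(0),3),np.round(q.max(0),3))
    m=(P[:,2]>.005)&(P[:,2]<.045)&(P[:,0]>.6)&(P[:,1]<-.25)&(P[:,1]>-.5); print("column foot pts",np.round(P[m].min(0),3),np.round(P[m].max(0),3)) if m.any() else 0
print("tri nozzle",tri(Cs["top"],(478,190.5),Cs["side"],(409.5,267)))
print(plane(Cs["top"],(478,190.5),.285),plane(Cs["side"],(409.5,267),.272))
print(plane(Cs["top"],[(380,154),(489,155),(489,243),(380,241)],.003))
print('rack',plane(Cs["top"],[(188.5,208),(274.5,196),(278.5,226.5),(191.5,238)],.064))
E
```

```text
top rim (array([ 0.5121, -0.0131,  0.0272]), 87) 0.12742240762164903
top body (array([ 0.512 , -0.0132]), 64)
top handle 0.16 (array([0.49  , 0.2702]), 9)
top handle 0.19 (array([0.4901, 0.2704]), 13)
top handle 0.22 (array([0.4902, 0.27  ]), 14)
top handle top [0.48911859 0.26827207 0.2470064 ] 35
top tap pts 765 [ 0.54290206 -0.41087753  0.26058942] [ 0.74857745 -0.34909768  0.36883218]
0.26 26 [ 0.732 -0.411  0.261] [ 0.746 -0.396  0.28 ]
0.28 57 [ 0.543 -0.408  0.281] [ 0.749 -0.349  0.3  ]
0.3 107 [ 0.544 -0.409  0.3  ] [ 0.745 -0.351  0.33 ]
0.33 406 [ 0.557 -0.408  0.33 ] [ 0.735 -0.356  0.36 ]
0.36 169 [ 0.604 -0.395  0.36 ] [ 0.683 -0.369  0.369]
column foot pts [ 0.617 -0.498  0.005] [ 0.944 -0.251  0.043]
side rim (array([ 0.5142, -0.0123,  0.0271]), 181) 0.12468550241645548
side body (array([ 0.5146, -0.0111]), 540)
side handle 0.16 (array([0.4919, 0.271 ]), 35)
side handle 0.19 (array([0.4915, 0.2706]), 41)
side handle 0.22 (array([0.4917, 0.2706]), 44)
side handle top [0.49117362 0.26677465 0.24669109] 18
side tap pts 1555 [ 0.54445606 -0.41567743  0.26011251] [ 0.7471677  -0.34976253  0.36520825]
0.26 113 [ 0.551 -0.416  0.26 ] [ 0.746 -0.357  0.28 ]
0.28 189 [ 0.544 -0.416  0.28 ] [ 0.747 -0.35   0.3  ]
0.3 325 [ 0.545 -0.415  0.3  ] [ 0.743 -0.356  0.33 ]
0.33 739 [ 0.563 -0.41   0.33 ] [ 0.733 -0.36   0.36 ]
0.36 189 [ 0.614 -0.397  0.36 ] [ 0.682 -0.371  0.365]
column foot pts [ 0.635 -0.496  0.005] [ 0.932 -0.266  0.045]
tri nozzle [ 0.55473768 -0.36790901  0.27850375]
[[ 0.55489382 -0.36614211  0.285     ]] [[ 0.55818242 -0.36160981  0.272     ]]
[[ 0.69943563 -0.16583236  0.003     ]
 [ 0.70453967 -0.50163029  0.003     ]
 [ 0.43398935 -0.49750259  0.003     ]
 [ 0.4309862  -0.16880688  0.003     ]]
rack [[0.51155995 0.39839247 0.064     ]
 [0.55320671 0.14998338 0.064     ]
 [0.46432365 0.13508213 0.064     ]
 [0.42492504 0.38470077 0.064     ]]
```

```bash
cat > go.py <<'E'
# usage: python3 go.py x y z  zx zy zz  jawaz_deg   -> tool-frame shift mm & rotvec deg (from measured pose)
import sys
from workcell import bot
from h import *
a=list(map(float,sys.argv[1:]))
s=bot.read_state();R0=R.from_rotvec(s["tcp_rot"]).as_matrix()
z=np.array(a[3:6]);z/=np.linalg.norm(z)
az=np.radians(a[6]);y=np.array([np.cos(az),np.sin(az),0]) if len(a)<9 else np.array(a[6:9]);y-=z*(y@z);y/=np.linalg.norm(y)
if len(a)<9 and y@R0[:,1]<0:y=-y
R1=np.c_[np.cross(y,z),y,z]
print("t",s["time"],"q",np.round(s["q"],3),"pos",np.round(s["tool_pos"],4),"w",round(s["width"],3),"F",np.round(s["wrist_force"],1))
print("shift",np.round(R0.T@(np.array(a[:3])-s["tool_pos"])*1000,1),"rot",np.round(R.from_matrix(R0.T@R1).as_rotvec()*180/np.pi,2))
print("axes now\n",np.round(R0,3))
E
python3 go.py .491 .2685 .30 0 0 -1 27
```

```text
t 0.15 q [ 1.083  0.265  1.605 -0.     1.274 -0.037] pos [0.2938 0.6071 0.2302] w 1.004 F [-0.3 -0.3 -0.3]
shift [-325.  -219.   -69.4] rot [-1.000e-01  3.000e-02  3.717e+01]
axes now
 [[-0.9    0.436 -0.001]
 [ 0.436  0.9   -0.002]
 [ 0.    -0.002 -1.   ]]
```

Call:
arm_command(
  targets="0 0 -40 0 -7 0 1; 0 0 -70 0 -14 0 1; 0 0 -70 0 -14 0 1; 0 0 -70 0 -14 0 1",
)

```text
time: 0.48
tool_pos: [0.2926, 0.6096, 0.3037]
tcp_rot: [0.645, 2.83, -0.073]
wrist_force: [-0.1, 0.8, -0.4]
width: 1.002
```

```bash
python3 go.py .491 .2685 .30 0 0 -1 27
```

```text
t 0.4833 q [ 1.21   0.244  1.516 -0.246  1.405  0.131] pos [0.2926 0.6096 0.3037] w 1.002 F [-0.1  0.8 -0.4]
shift [-316.2 -221.7   81.4] rot [ 4.78 13.37 37.14]
axes now
 [[-0.875  0.433  0.219]
 [ 0.421  0.902 -0.101]
 [-0.241  0.004 -0.97 ]]
```

Call:
arm_command(
  targets="-31 -22 8 0 7 0 1; -62 -44 16 0 13 5 1; -93 -66 24 0 20 11 1; -125 -88 32 0 28 18 1; -158 -111 41 0 35 18 1; -158 -111 41 0 35 18 1; -158 -111 41 0 35 18 1",
)

```text
time: 1.07
tool_pos: [0.396, 0.4314, 0.2965]
tcp_rot: [-1.052, -2.576, -0.165]
wrist_force: [0.1, -0.8, -0.8]
width: 1.003
```

```bash
cat > kin.py <<'E'
import numpy as np
from scipy.spatial.transform import Rotation as R
from scipy.optimize import least_squares
import json
def fk(q,p):
    h,a,L1,e,L2,lat,d,flat=p
    rz=lambda t:R.from_euler('z',t);ry=lambda t:R.from_euler('y',t)
    A=rz(q[0]);o=np.array([0,0,h])+A.apply([a,lat,0])
    B=A*ry(q[1]);o=o+B.apply([0,0,L1])
    Cc=B*ry(q[2]);o=o+Cc.apply([e,0,L2])
    W=o.copy()
    Dd=Cc*rz(q[3]);o=o+Dd.apply([0,flat,0])
    E=Dd*ry(q[4])*rz(q[5]);o=o+E.apply([0,0,d])
    return o,E.as_matrix(),W
E
cat > log.py <<'E'
from workcell import bot
import json
s=bot.read_state();open("log.jsonl","a").write(json.dumps([list(map(float,s["q"])),list(map(float,s["tool_pos"])),list(map(float,s["tcp_rot"]))])+"\n")
E
cat > log.jsonl <<'E'
[[1.08308675,0.264775606,1.60535206,0.0000046,1.27371533,-0.0369203909],[0.29375385,0.60692254,0.22995875],[-0.70198794,-3.06155399,0.00341148]]
[[1.210,0.244,1.516,-0.246,1.405,0.131],[0.2926,0.6096,0.3037],[0.645,2.83,-0.073]]
E
python3 log.py; python3 go.py .491 .2685 .30 0 0 -1 27
cat > fit.py <<'E'
from kin import *
L=[json.loads(l) for l in open("log.jsonl")]
for q,p,r in L:
    print(np.round(fk(q,[0]*8)[1].T@R.from_rotvec(r).as_matrix(),3).tolist(),np.round(q,2))
f=lambda x:np.r_[np.concatenate([fk(q,x)[0]-p for q,p,r in L]),1e-3*(x-[.3,0,.4,0,.4,0,.3,0])]
s=least_squares(f,[.3,0,.4,0,.4,0,.3,0]);print(np.round(s.x,4),np.round(s.fun[:-8]*1000,1));np.save("p.npy",s.x)
E
python3 fit.py
```

```text
t 1.0667 q [ 0.575  0.107  1.713  0.36   1.442 -0.288] pos [0.396  0.4314 0.2965] w 1.003 F [ 0.1 -0.8 -0.8]
shift [-168.4  -50.7  -68.1] rot [ -4.89 -20.9   18.36]
axes now
 [[-0.662  0.696 -0.277]
 [ 0.655  0.717  0.237]
 [ 0.364 -0.025 -0.931]]
[[0.0, -1.0, -0.0], [1.0, 0.0, -0.0], [0.0, -0.0, 1.0]] [ 1.08  0.26  1.61  0.    1.27 -0.04]
[[-0.0, -1.0, -0.001], [1.0, -0.0, -0.0], [0.0, -0.001, 1.0]] [ 1.21  0.24  1.52 -0.25  1.4   0.13]
[[0.0, -1.0, -0.0], [1.0, 0.0, 0.0], [-0.0, -0.0, 1.0]] [ 0.58  0.11  1.71  0.36  1.44 -0.29]
[ 2.539e-01 -2.700e-03  5.128e-01  3.500e-03  5.694e-01  2.530e-02
  3.476e-01 -4.000e-04] [-0.  0.  0.  0. -0. -0.  0. -0. -0.]
```

```bash
cat > ik.py <<'E'
from kin import *
P=np.load("p.npy")
lo=np.array([-2.63,-.94,.31,-1.31,0,-2.55])+.08;hi=np.array([2.63,2.18,2.57,4.45,2.66,2.55])-.08
C=np.array([[0,-1,0],[1,0,0],[0,0,1.]])
def ik(pos,Rt,seeds):
    best=None
    for s in seeds:
        def f(q):
            o,E,_=fk(q,P);E=E@C
            return np.r_[(o-pos)*5,(E-Rt).ravel()]
        r=least_squares(f,np.clip(s,lo+1e-3,hi-1e-3),bounds=(lo,hi),max_nfev=60)
        if r.cost<1e-6:
            c=np.abs(r.x-s).max()
            if best is None or c<best[0]: best=(c,r.x)
    return None if best is None else best[1]
def toolR(b,side,gam):
    # b brush handle->tip dir; side: unit vec perp to b = jaw dir y; tool z = b rotated about y by -gam (so b = tool z rotated by +gam)
    y=side/np.linalg.norm(side)
    z=R.from_rotvec(-gam*y).apply(b); return np.c_[np.cross(y,z),y,z]
def tcp(grasp,Rt): return grasp+.019*Rt[:,2]
E
cat > scan.py <<'E'
from ik import *
import itertools
head=np.array([.556,-.365,.22]);bot_=np.array([.513,-.012,.205]);br=np.array([.4905,.2685,.208])
S0=np.array([.575,.107,1.713,.36,1.442,-.288]);seeds=[S0,np.array([0,.3,1.6,0,1.2,0]),np.array([0,.3,1.6,-.8,1.2,1.5]),np.array([0,.3,1.6,-.8,1.2,-1.5]),np.array([0,.3,1.6,.8,1.2,0])]
def show(tag,q):
    o,E,W=fk(q,P);print(tag,np.round(q,2),"W",np.round(W,2))
for g in (0,30,45,60):
    g_=np.radians(g)
    for ph in range(0,360,45) if g else (0,90):
        y=np.array([np.cos(np.radians(ph)),np.sin(np.radians(ph)),0]);Rt=toolR(np.array([0,0,-1.]),y,g_)
        qs=[ik(tcp(x,Rt),Rt,seeds) for x in(br,bot_,bot_+[0,0,.15])]
        if all(q is not None for q in qs):
            print("SCRUB g",g,"jaw",ph,"toolz",np.round(Rt[:,2],2))
            for q in qs: show("   ",q)
    for psi in(-120,-105,-90,-75,-60,-45,-30):
        b=np.array([np.cos(np.radians(psi)),np.sin(np.radians(psi)),0])
        for rho in range(0,360,45):
            n=np.cross(b,[0,0,1.]);y=np.cos(np.radians(rho))*n+np.sin(np.radians(rho))*np.array([0,0,1.])
            Rt=toolR(b,y,g_)
            if Rt[2,2]>0.01: continue
            q=ik(tcp(head-.165*b,Rt),Rt,seeds)
            if q is not None: show(f"FINAL g {g} psi {psi} rho {rho} z {np.round(Rt[:,2],2)}",q)
E
time python3 scan.py
```

```text
SCRUB g 0 jaw 0 toolz [ 0.  0. -1.]
    [ 0.46  0.08  1.9  -0.    1.16  0.46] W [0.49 0.27 0.54]
    [-0.07 -0.01  1.99 -0.    1.16 -0.07] W [ 0.51 -0.01  0.53]
    [-0.07 -0.09  1.8  -0.    1.43 -0.07] W [ 0.51 -0.01  0.68]
SCRUB g 0 jaw 90 toolz [ 0.  0. -1.]
    [ 0.46  0.08  1.9  -0.    1.16 -1.11] W [0.49 0.27 0.54]
    [-0.07 -0.01  1.99 -0.    1.16 -1.64] W [ 0.51 -0.01  0.53]
    [-0.07 -0.09  1.8  -0.    1.43 -1.64] W [ 0.51 -0.01  0.68]
FINAL g 0 psi -120 rho 0 z [-0.5  -0.87  0.  ] [ 0.05  0.84  1.45 -1.17  1.99 -2.34] W [0.8  0.06 0.22]
FINAL g 0 psi -120 rho 90 z [-0.5  -0.87  0.  ] [ 0.05  0.84  1.45 -1.17  1.99  2.38] W [0.8  0.06 0.22]
FINAL g 0 psi -120 rho 135 z [-0.5  -0.87  0.  ] [ 0.05  0.84  1.45 -1.17  1.99  1.59] W [0.8  0.06 0.22]
FINAL g 0 psi -120 rho 180 z [-0.5  -0.87  0.  ] [ 0.05  0.84  1.45 -1.17  1.99  0.8 ] W [0.8  0.06 0.22]
FINAL g 0 psi -120 rho 225 z [-0.5  -0.87  0.  ] [ 0.05  0.84  1.45 -1.17  1.99  0.02] W [0.8  0.06 0.22]
FINAL g 0 psi -120 rho 270 z [-0.5  -0.87  0.  ] [ 0.05  0.84  1.45 -1.17  1.99 -0.77] W [0.8  0.06 0.22]
FINAL g 0 psi -1
[... 4887 characters left out ...]
-0.13  0.5 ]
FINAL g 60 psi -45 rho 270 z [0.97 0.26 0.  ] [-1.29  0.28  2.47  1.59  1.56  0.4 ] W [ 0.12 -0.33  0.22]
FINAL g 60 psi -45 rho 315 z [ 0.79  0.08 -0.61] [-1.06 -0.27  2.44  1.15  0.92  0.79] W [ 0.18 -0.27  0.42]
FINAL g 60 psi -30 rho 0 z [ 0.43 -0.25 -0.87] [-0.71 -0.36  2.34  0.15  0.65  1.29] W [ 0.27 -0.2   0.5 ]
FINAL g 60 psi -30 rho 45 z [ 0.13 -0.78 -0.61] [-0.14 -0.16  2.37 -1.13  0.99  2.43] W [ 0.37 -0.03  0.42]
FINAL g 60 psi -30 rho 270 z [0.87 0.5  0.  ] [-1.34  0.41  2.25  1.31  1.71  0.47] W [ 0.13 -0.45  0.22]
FINAL g 60 psi -30 rho 315 z [ 0.74  0.28 -0.61] [-1.21 -0.08  2.29  1.02  1.19  0.58] W [ 0.17 -0.37  0.42]
real	1m14.652s
user	1m10.249s
sys	0m0.216s
```

```bash
cat > plan.py <<'E'
# plan.py gx gy gz taz gamma  : grasp point, tool tilt azimuth (tool z horizontal = -(cos,sin)), tilt deg from down; camera up
import sys
from workcell import bot
from ik import *
gx,gy,gz,taz,gam=map(float,sys.argv[1:6]); N=int(sys.argv[6]) if len(sys.argv)>6 else 0
t=np.radians(taz);g=np.radians(gam)
rad=np.array([np.cos(t),np.sin(t),0]);z=-np.sin(g)*rad-np.cos(g)*np.array([0,0,1.]);y=np.array([-np.sin(t),np.cos(t),0])
Rt=np.c_[np.cross(y,z),y,z];pos=np.array([gx,gy,gz])+.019*z
s=bot.read_state();R0=R.from_rotvec(s["tcp_rot"])
d=R0.inv().apply(pos-s["tool_pos"])*1000;rv=(R0.inv()*R.from_matrix(Rt)).as_rotvec()*180/np.pi
print("t",round(s["time"],2),"q",np.round(s["q"],2),"grasp",np.round(s["tool_pos"]-.019*R0.as_matrix()[:,2],4),"zaxis",np.round(R0.as_matrix()[:,2],3),"w",round(s["width"],3),"F",np.round(s["wrist_force"],1))
print("shift",np.round(d,1),np.linalg.norm(d).round(),"rot",np.round(rv,1),np.linalg.norm(rv).round(1),"q*",ik(pos,Rt,[s["q"],np.array([.3,.5,1.5,.2,2,-1.6])]))
q=s["q"]
for i in range(1,N+1):
    f=i/N;Ri=(R0*R.from_rotvec(np.radians(rv*f))).as_matrix();q2=ik(s["tool_pos"]+f*(pos-s["tool_pos"]),Ri,[q])
    print(i,np.round(d*f),np.round(rv*f,1),None if q2 is None else np.round(q2,2), np.round(fk(q2,P)[2],2) if q2 is not None else "")
    if q2 is not None:q=q2
E
python3 plan.py .4905 .2685 .32 20 60 6
```

```text
t 1.07 q [ 0.58  0.11  1.71  0.36  1.44 -0.29] grasp [0.4013 0.4269 0.3142] zaxis [-0.277  0.237 -0.931] w 1.003 F [ 0.1 -0.8 -0.8]
shift [-157.7  -66.1  -74.8] 187.0 rot [ 41.5  33.7 -50.3] 73.4 q* [ 0.420095    0.63555225  1.25484023  0.0821928   2.29562504 -1.48067365]
1 [-26. -11. -12.] [ 6.9  5.6 -8.4] [ 0.5   0.2   1.63  0.39  1.61 -0.51] [0.56 0.33 0.61]
2 [-53. -22. -25.] [ 13.8  11.2 -16.8] [ 0.45  0.3   1.55  0.38  1.77 -0.7 ] [0.61 0.33 0.59]
3 [-79. -33. -37.] [ 20.8  16.9 -25.2] [ 0.43  0.39  1.46  0.35  1.92 -0.88] [0.66 0.33 0.56]
4 [-105.  -44.  -50.] [ 27.7  22.5 -33.5] [ 0.41  0.49  1.38  0.29  2.06 -1.07] [0.71 0.34 0.54]
5 [-131.  -55.  -62.] [ 34.6  28.1 -41.9] [ 0.41  0.57  1.31  0.2   2.19 -1.26] [0.74 0.35 0.51]
6 [-158.  -66.  -75.] [ 41.5  33.7 -50.3] [ 0.42  0.64  1.25  0.08  2.3  -1.48] [0.76 0.37 0.48]
```

Call:
arm_command(
  targets="-14 -6 -7 3.8 3.1 -4.6 1; -29 -12 -14 7.5 6.1 -9.1 1; -43 -18 -20 11.3 9.2 -13.7 1; -57 -24 -27 15.1 12.3 -18.3 1; -72 -30 -34 18.9 15.3 -22.9 1; -86 -36 -41 22.6 18.4 -27.4 1; -100 -42 -48 26.4 21.4 -32 1; -115 -48 -54 30.2 24.5 -36.6 1; -129 -54 -61 34 27.6 -41.2 1; -143 -60 -68 37.7 30.6 -45.7 1",
)

```text
time: 1.9
tool_pos: [0.4661, 0.2846, 0.3113]
tcp_rot: [0.268, -2.141, 0.19]
wrist_force: [0.5, -0.8, -0.4]
width: 0.996
```

```bash
python3 log.py; python3 fit.py|tail -3; python3 plan.py .4905 .2685 .30 20 60 3
```

```text
[[0.0, -1.0, -0.0], [1.0, 0.0, -0.0], [0.0, -0.0, 1.0]] [ 0.43  0.6   1.27  0.15  2.25 -1.36]
[ 2.545e-01 -2.000e-03  5.122e-01  3.600e-03  5.689e-01  2.540e-02
  3.477e-01 -5.000e-04] [-0.  -0.   0.1  0.  -0.  -0.   0.   0.1  0.  -0.   0.  -0. ]
t 1.9 q [ 0.43  0.6   1.27  0.15  2.25 -1.36] grasp [0.4813 0.2891 0.3218] zaxis [-0.801 -0.238 -0.549] w 0.996 F [ 0.5 -0.8 -0.4]
shift [-19.6 -22.6   9.4] 31.0 rot [ 3.   3.2 -4.1] 6.0 q* [ 0.42009483  0.64995566  1.26988132  0.08013987  2.26627746 -1.48382211]
1 [-7. -8.  3.] [ 1.   1.1 -1.4] [ 0.43  0.62  1.27  0.13  2.25 -1.4 ] [0.75 0.37 0.49]
2 [-13. -15.   6.] [ 2.   2.2 -2.7] [ 0.42  0.63  1.27  0.1   2.26 -1.44] [0.75 0.37 0.48]
3 [-20. -23.   9.] [ 3.   3.2 -4.1] [ 0.42  0.65  1.27  0.08  2.27 -1.48] [0.76 0.37 0.46]
```

Call:
arm_command(
  targets="-14 -6 -7 3.8 3.1 -4.6 1; -14 -6 -7 3.8 3.1 -4.6 1; -14 -6 -7 3.8 3.1 -4.6 1;-14 -6 -7 3.8 3.1 -4.6 1",
)

```text
time: 2.23
tool_pos: [0.4799, 0.2829, 0.3049]
tcp_rot: [0.376, -2.074, 0.218]
wrist_force: [-0.2, -0.3, 0.2]
width: 0.998
```

```bash
python3 log.py; python3 plan.py .4905 .2685 .208 20 60 3
python3 - <<'E'
from workcell import bot
import cv2
for n in("top","side"):
    p,d=bot.read_camera(n); cv2.imwrite(f"pics/{n}1.png",cv2.resize(p[100:250,150:350],None,fx=4,fy=4,interpolation=cv2.INTER_CUBIC) if n=="top" else cv2.resize(p[60:260,200:460],None,fx=3,fy=3,interpolation=cv2.INTER_CUBIC))
E
```

```text
t 2.23 q [ 0.44  0.66  1.22  0.1   2.3  -1.46] grasp [0.4953 0.2886 0.3145] zaxis [-0.807 -0.305 -0.505] w 0.998 F [-0.2 -0.3  0.2]
shift [-85.9 -16.8  63.8] 108.0 rot [-0.6  0.4  0.2] 0.7 q* [ 0.42009513  0.72594868  1.32353886  0.07289122  2.13700433 -1.496086  ]
1 [-29.  -6.  21.] [-0.2  0.1  0.1] [ 0.44  0.68  1.26  0.09  2.24 -1.48] [0.76 0.38 0.44]
2 [-57. -11.  43.] [-0.4  0.2  0.1] [ 0.43  0.7   1.29  0.08  2.19 -1.49] [0.76 0.37 0.41]
3 [-86. -17.  64.] [-0.6  0.4  0.2] [ 0.42  0.73  1.32  0.07  2.14 -1.5 ] [0.76 0.37 0.37]
```

View pics/side1.png

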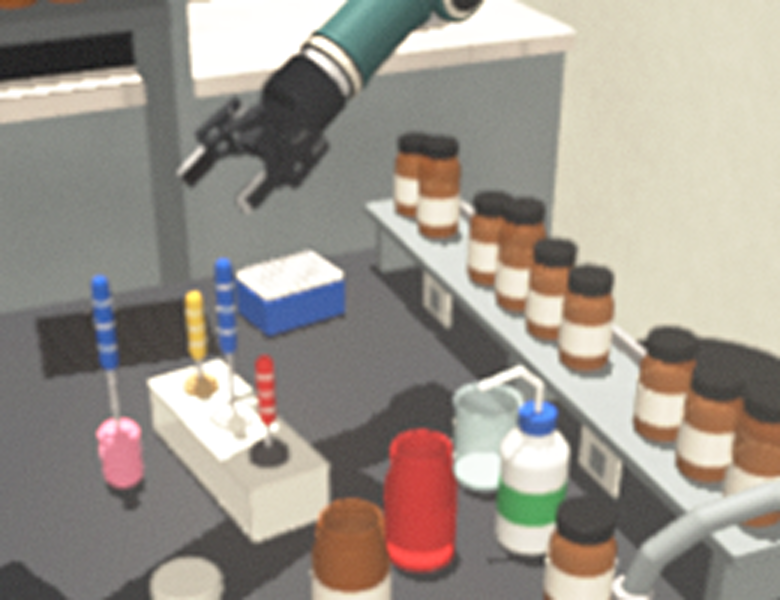

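View pics/top1.png

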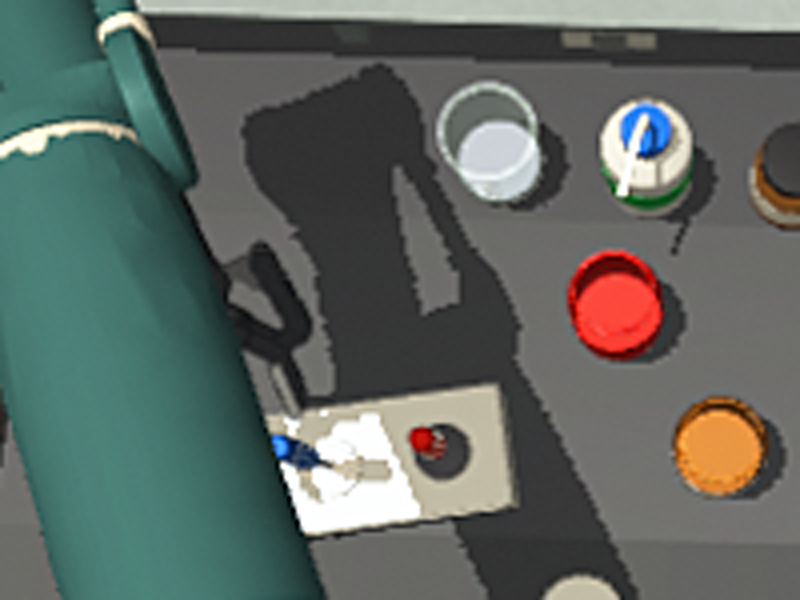

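The side view shows the gripper open above the rack, with nothing disturbed. Blue is at zoomed (225,305), yellow at (196,325) and red at (264,395). Next I descend over the blue handle.

Call:
arm_command(
  targets="6 -17 10 -0.6 0.4 0.2 1; 6 -17 10 -0.6 0.4 0.2 1; -17 -17 23 -0.6 0.4 0.2 1; -40 -17 37 -0.6 0.4 0.2 1; -63 -17 50 -0.6 0.4 0.2 1; -78 -17 59 -0.6 0.4 0.2 1; -86 -17 64 -0.6 0.4 0.2 1; -86 -17 64 -0.6 0.4 0.2 1; -86 -17 64 -0.6 0.4 0.2 1",
  newtons=70,
)

```text
time: 3.08
tool_pos: [0.4758, 0.2619, 0.1997]
tcp_rot: [0.365, -2.069, 0.209]
wrist_force: [-0.1, 0.2, 0.5]
width: 1.002
```

```bash
python3 plan.py .4905 .2685 .208 20 60; python3 - <<'E'
from workcell import bot
import cv2
for n in("wrist","side"):
    p,d=bot.read_camera(n); cv2.imwrite(f"pics/{n}2.png",p if n=="wrist" else cv2.resize(p[60:260,200:460],None,fx=3,fy=3,interpolation=cv2.INTER_CUBIC))
E
```

```text
t 3.08 q [ 0.42  0.72  1.32  0.07  2.14 -1.5 ] grasp [0.4913 0.2675 0.2092] zaxis [-0.814 -0.296 -0.5  ] w 1.002 F [-0.1  0.2  0.5]
shift [-0.8  1.2  0.9] 2.0 rot [ 0.  -0.   0.1] 0.1 q* [ 0.42009513  0.72594868  1.32353886  0.07289122  2.13700433 -1.496086  ]
```

View pics/wrist2.png

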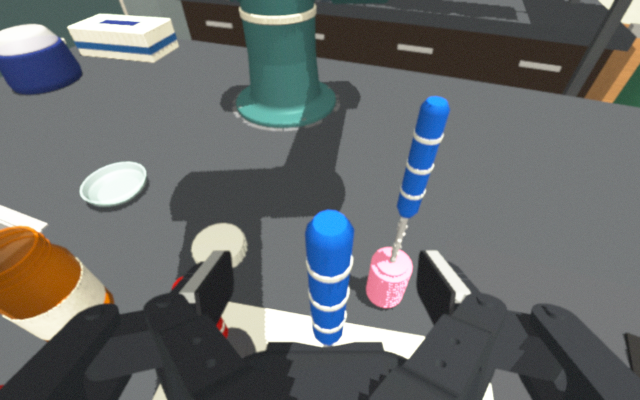

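View pics/side2.png

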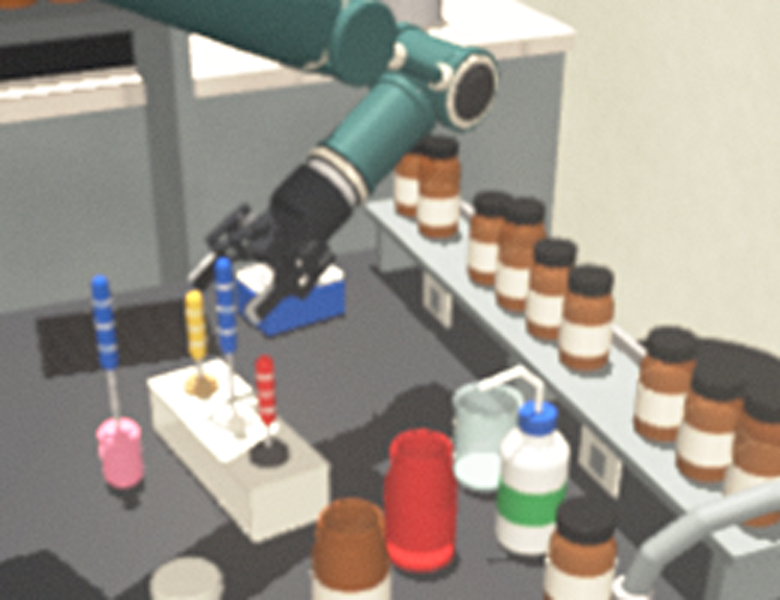

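In the wrist view the blue handle, at (329,280), stands between the open fingers (208 and 440), about 1.5 mm to the +y side. I correct by that much and close.

Call:
arm_command(
  targets="-1 1.5 1 0 0 0 1; -1 1.5 1 0 0 0 0; -1 1.5 1 0 0 0 0; -1 1.5 1 0 0 0 0; -1 1.5 1 0 0 0 0; -1 1.5 1 0 0 0 0; -1 1.5 1 0 0 0 0; -1 1.5 1 0 0 0 0; -1 1.5 1 0 0 0 0; -1 1.5 1 0 0 0 0",
  newtons=70,
)

```text
time: 4.02
tool_pos: [0.4749, 0.2631, 0.1974]
tcp_rot: [0.366, -2.069, 0.21]
wrist_force: [-0.4, -0.1, 1.5]
width: 0.191
```

```bash
python3 plan.py .4905 .2685 .208 20 60; python3 - <<'E'
from workcell import bot
import cv2
for n in("wrist",):
    p,d=bot.read_camera(n); cv2.imwrite(f"pics/{n}3.png",p)
E
```

```text
t 4.02 q [ 0.42  0.73  1.33  0.07  2.13 -1.5 ] grasp [0.4904 0.2687 0.2069] zaxis [-0.814 -0.296 -0.499] w 0.191 F [-0.4 -0.1  1.5]
shift [ 0.9 -0.2 -0.6] 1.0 rot [ 0.  -0.   0.1] 0.1 q* [ 0.42009513  0.72594868  1.32353886  0.07289122  2.13700433 -1.496086  ]
```

View pics/wrist3.png

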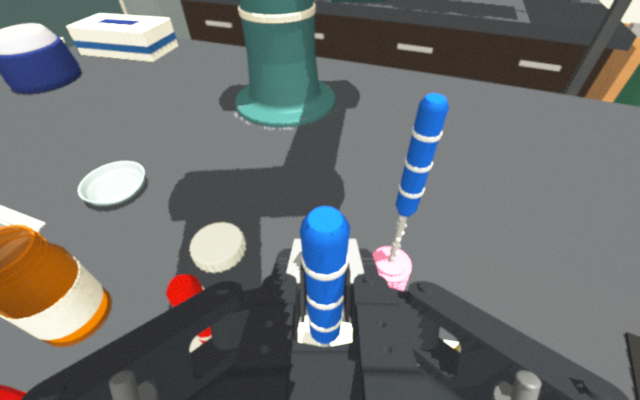

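The wrist view shows the handle at (325,275) held between both pads, and the width reading 0.19 fits 18 mm. Next I lift straight up, high enough to clear the red brush.

```bash
python3 plan.py .4905 .2687 .412 20 60 3; python3 plan.py .513 -.012 .412 0 60 1
```

```text
t 4.07 q [ 0.42  0.73  1.33  0.07  2.13 -1.5 ] grasp [0.4904 0.2687 0.2069] zaxis [-0.814 -0.296 -0.5  ] w 0.19 F [ 0.5 -0.3  1.3]
shift [ 177.6    0.2 -102.5] 205.0 rot [ 0.  -0.   0.1] 0.1 q* [ 0.42031115  0.58807796  1.16080325  0.09527199  2.4365659  -1.46247758]
1 [ 59.   0. -34.] [ 0. -0.  0.] [ 0.42  0.67  1.29  0.08  2.23 -1.49] [0.76 0.37 0.44]
2 [118.   0. -68.] [ 0. -0.  0.] [ 0.42  0.62  1.23  0.09  2.33 -1.48] [0.76 0.37 0.51]
3 [ 178.    0. -103.] [ 0.  -0.   0.1] [ 0.42  0.59  1.16  0.1   2.44 -1.46] [0.76 0.37 0.58]
t 4.07 q [ 0.42  0.73  1.33  0.07  2.13 -1.5 ] grasp [0.4904 0.2687 0.2069] zaxis [-0.814 -0.296 -0.5  ] w 0.19 F [ 0.5 -0.3  1.3]
shift [ 214.8 -265.6  -38.7] 344.0 rot [-17.3  -0.   10.1] 20.0 q* [-0.04626063  0.49887072  1.29255305 -0.0590697   2.39603283 -1.63736126]
1 [ 215. -266.  -39.] [-17.3  -0.   10.1] [-0.05  0.5   1.29 -0.06  2.4  -1.64] [ 0.8  -0.01  0.58]
```

Call:
arm_command(
  targets="9 0 -5 0 0 0 0; 26 0 -15 0 0 0 0; 48 0 -28 0 0 0 0; 70 0 -40 0 0 0 0; 91 0 -53 0 0 0 0; 113 0 -65 0 0 0 0; 135 0 -78 0 0 0 0; 156 0 -90 0 0 0 0; 171 0 -99 0 0 0 0; 178 0 -103 0 0 0 0",
)

```text
time: 4.9
tool_pos: [0.4754, 0.263, 0.4066]
tcp_rot: [0.367, -2.074, 0.208]
wrist_force: [-0.2, -0.4, 0.2]
width: 0.193
```

Call:
arm_command(
  targets="0 0 0 0 0 0 0; 0 0 0 0 0 0 0; 0 0 0 0 0 0 0",
)

```text
time: 5.15
tool_pos: [0.4751, 0.2629, 0.4014]
tcp_rot: [0.365, -2.067, 0.21]
wrist_force: [-0.7, 0.5, -0.6]
width: 0.186
```

```bash
python3 plan.py .513 -.012 .412 0 60 10; python3 - <<'E'
from workcell import bot
import cv2
for n in("wrist","side"):
    p,d=bot.read_camera(n); cv2.imwrite(f"pics/{n}4.png",p)
E
```

```text
t 5.15 q [ 0.42  0.59  1.16  0.1   2.44 -1.46] grasp [0.4906 0.2685 0.4109] zaxis [-0.815 -0.296 -0.498] w 0.186 F [-0.7  0.5 -0.6]
shift [  37.9 -265.6   63.4] 276.0 rot [-17.3  -0.1  10. ] 20.0 q* [-0.04626063  0.49887072  1.29255305 -0.0590697   2.39603283 -1.63736126]
1 [  4. -27.   6.] [-1.7 -0.   1. ] [ 0.38  0.57  1.19  0.08  2.43 -1.48] [0.76 0.33 0.57]
2 [  8. -53.  13.] [-3.5 -0.   2. ] [ 0.33  0.55  1.22  0.07  2.42 -1.49] [0.77 0.29 0.57]
3 [ 11. -80.  19.] [-5.2 -0.   3. ] [ 0.29  0.53  1.25  0.05  2.41 -1.51] [0.77 0.25 0.58]
4 [  15. -106.   25.] [-6.9 -0.1  4. ] [ 0.24  0.52  1.26  0.04  2.41 -1.53] [0.78 0.22 0.58]
5 [  19. -133.   32.] [-8.7 -0.1  5. ] [ 0.19  0.51  1.28  0.02  2.4  -1.55] [0.78 0.18 0.58]
6 [  23. -159.   38.] [-10.4  -0.1   6. ] [ 0.14  0.5   1.29  0.01  2.4  -1.56] [0.79 0.14 0.58]
7 [  27. -186.   44.] [-12.1  -0.1   7. ] [ 0.1   0.5   1.3  -0.01  2.4  -1.58] [0.79 0.1  0.58]
8 [  30. -213.   51.] [-13.8  -0.1   8. ] [ 0.05  0.49  1.3  -0.03  2.39 -1.6 ] [0.79 0.06 0.58]
9 [  34. -239.   57.] [-15.6  -0.1   9. ] [ 0.    0.5   1.3  -0.04  2.39 -1.62] [0.8  0.03 0.58]
10 [  38. -266.   63.] [-17.3  -0.1  10. ] [-0.05  0.5   1.29 -0.06  2.4  -1.64] [ 0.8  -0.01  0.58]
```

View pics/side4.png

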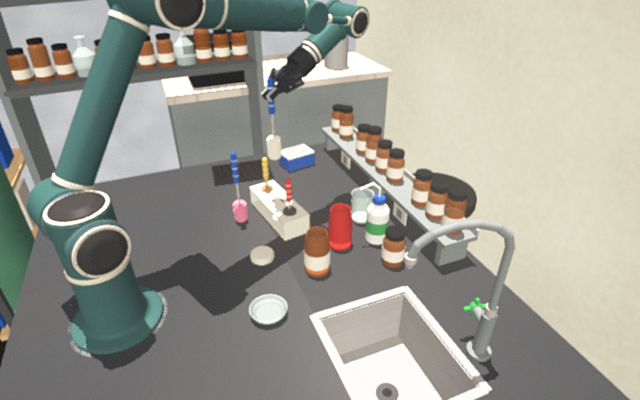

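View pics/wrist4.png

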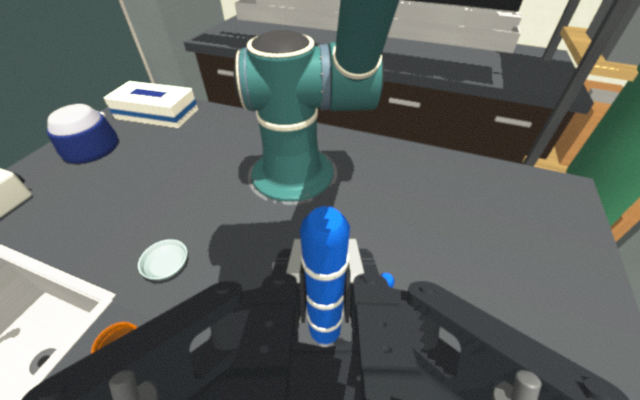

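The brush is lifted clear: in the side view the white bristles are at (274,147) and the handle at (271,95). It looks vertical, and yellow and red are still in the rack. Now over the bottle.

Call:
arm_command(
  targets="1 -10 2 -0.7 0 0.4 0; 4 -32 8 -2 0 1.2 0; 9 -63 15 -4.1 0 2.4 0; 14 -95 23 -6.2 0 3.6 0; 18 -128 31 -8.3 -0.1 4.8 0; 23 -160 38 -10.4 -0.1 6 0; 28 -193 46 -12.6 -0.1 7.3 0; 32 -225 54 -14.7 -0.1 8.5 0; 36 -252 60 -16.4 -0.1 9.5 0; 38 -265.6 63.4 -17.3 -0.1 10 0",
)

```text
time: 6.08
tool_pos: [0.4963, -0.0161, 0.4033]
tcp_rot: [-0.006, -2.094, -0.003]
wrist_force: [0.8, 0.2, -0.9]
width: 0.188
```

Call:
arm_command(
  targets="0 0 0 0 0 0 0; 0 0 0 0 0 0 0; 0 0 0 0 0 0 0",
)

```text
time: 6.33
tool_pos: [0.4966, -0.0113, 0.4036]
tcp_rot: [0.002, -2.095, -0.001]
wrist_force: [0.0, 0.3, -0.7]
width: 0.187
```

```bash
python3 plan.py .513 -.012 .36 0 60 1; python3 - <<'E'
from workcell import bot
from h import *
ims={}
for n in("top","side"):
    p,d=bot.read_camera(n); cv2.imwrite(f"pics/{n}5.png",p); np.save(f"pics/{n}5.npy",d)
    C=cam(bot,n);v,u=np.where(d>0);P=pts(C,np.c_[u,v],d[v,u])
    for z0 in(.18,.20,.22,.24,.26,.28,.30,.33,.36,.39):
        m=(np.hypot(P[:,0]-.513,P[:,1]+.012)<.035)&(abs(P[:,2]-z0)<.01)
        if m.sum()>3: print(n,z0,m.sum(),np.round(P[m].mean(0),4),np.round(P[m].min(0),3),np.round(P[m].max(0),3))
    near=np.hypot(P[:,0]-.513,P[:,1]+.012)<.045
    m=near&(P[:,2]>.112)&(P[:,2]<.13)
    if m.sum()>10:
        from scipy.optimize import least_squares
        Q=P[m];s=least_squares(lambda a:np.hypot(Q[:,0]-a[0],Q[:,1]-a[1])-a[2],[.513,-.012,.027],loss='soft_l1',f_scale=.003);print("rim",s.x)
E
```

```text
t 6.33 q [-0.05  0.5   1.29 -0.06  2.4  -1.64] grasp [ 0.513  -0.0113  0.4131] zaxis [-0.866  0.    -0.5  ] w 0.187 F [ 0.   0.3 -0.7]
shift [-46.   -0.8  26.6] 53.0 rot [0.  0.  0.1] 0.1 q* [-0.04626048  0.52657027  1.34697489 -0.05442019  2.31404325 -1.63078383]
1 [-46.  -1.  27.] [0.  0.  0.1] [-0.05  0.53  1.35 -0.05  2.31 -1.63] [ 0.8  -0.01  0.52]
side 0.22 51 [ 0.51   -0.023   0.2255] [ 0.495 -0.03   0.217] [ 0.533 -0.005  0.23 ]
side 0.24 111 [ 0.51   -0.0232  0.2398] [ 0.494 -0.033  0.23 ] [ 0.534 -0.002  0.25 ]
side 0.26 116 [ 0.51   -0.0234  0.2595] [ 0.494 -0.032  0.25 ] [ 0.531 -0.005  0.269]
side 0.28 163 [ 0.5125 -0.0172  0.2796] [ 0.495 -0.031  0.271] [0.535 0.006 0.29 ]
side 0.3 19 [ 0.5143 -0.0124  0.3019] [ 0.512 -0.019  0.292] [ 0.519 -0.007  0.31 ]
side 0.33 22 [ 0.5137 -0.0122  0.3302] [ 0.511 -0.016  0.321] [ 0.516 -0.009  0.339]
side 0.36 40 [ 0.5125 -0.0165  0.3627] [ 0.506 -0.021  0.352] [ 0.52  -0.011  0.37 ]
side 0.39 56 [ 0.5123 -0.0177  0.3889] [ 0.501 -0.026  0.38 ] [ 0.523 -0.005  0.399]
rim [ 0.51407039 -0.01238882  0.02678522]
```

View pics/side5.png

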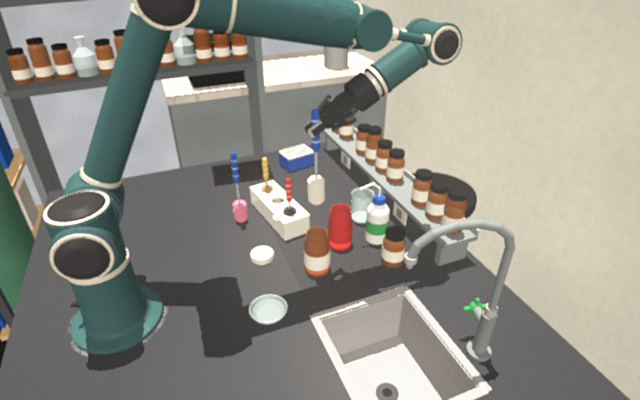

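View pics/top5.png

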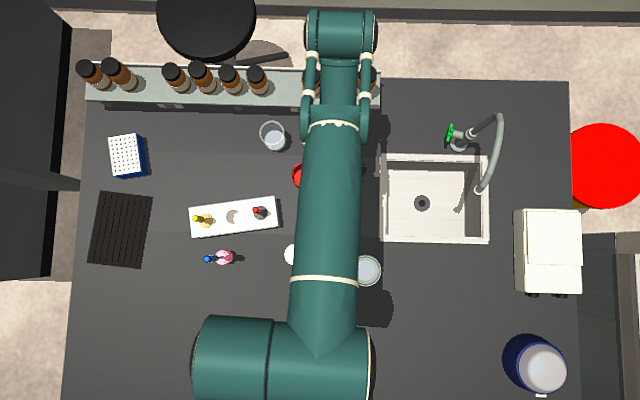

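The side view shows the brush hanging vertically right above the bottle: bristles (316,190), bottle (317,250). Brush and rim agree in x and y to within about 1 mm. I start lowering.

Call:
arm_command(
  targets="-9 -1 5 0 0 0 0; -26 -1 15 0 0 0 0; -43 -1 25 0 0 0 0; -61 -1 35 0 0 0 0; -74 -1 43 0 0 0 0; -87 -1 50 0 0 0 0; -100 -1 58 0 0 0 0; -113 -1 65 0 0 0 0; -117 -1 67.5 0 0 0 0; -117 -1 67.5 0 0 0 0",
)

```text
time: 7.27
tool_pos: [0.4963, -0.0127, 0.2672]
tcp_rot: [0.001, -2.092, -0.001]
wrist_force: [-0.8, 0.2, -0.6]
width: 0.191
```

```bash
python3 plan.py .5135 -.0125 .205 0 60 1; python3 - <<'E'
from workcell import bot
import cv2
p,d=bot.read_camera("side"); cv2.imwrite("pics/side6.png",cv2.resize(p[110:310,220:480],None,fx=3,fy=3,interpolation=cv2.INTER_CUBIC))
E
```

```text
t 7.27 q [-0.05  0.59  1.41 -0.05  2.19 -1.62] grasp [ 0.5128 -0.0127  0.2767] zaxis [-0.867  0.    -0.498] w 0.191 F [-0.8  0.2 -0.6]
shift [-62.6   0.1  35.1] 72.0 rot [ 0.  -0.1  0.1] 0.1 q* [-0.04685726  0.65373587  1.44935342 -0.04660001  2.08476011 -1.6171605 ]
1 [-63.   0.  35.] [ 0.  -0.1  0.1] [-0.05  0.65  1.45 -0.05  2.08 -1.62] [ 0.8  -0.01  0.37]
```

View pics/side6.png

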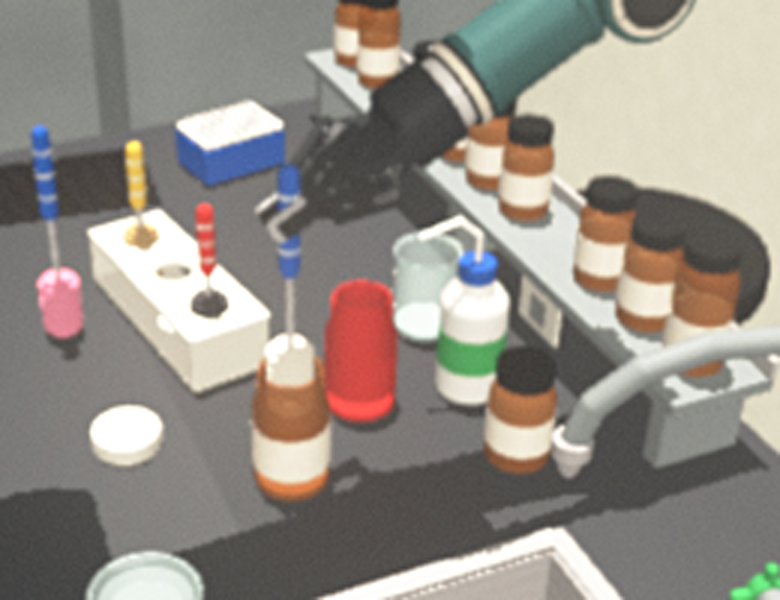

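The head is entering the mouth, centred at zoomed (290,365), and the bottle is unmoved. On down, slowing near the floor.

Call:
arm_command(
  targets="-13 0 7 0 0 0 0; -28 0 16 0 0 0 0; -43 0 24 0 0 0 0; -53 0 30 0 0 0 0; -58 0 33 0 0 0 0; -61 0 34.5 0 0 0 0; -61 0 34.5 0 0 0 0; -61 0 34.5 0 0 0 0",
)

```text
time: 7.98
tool_pos: [0.4978, -0.0127, 0.1991]
tcp_rot: [0.001, -2.095, -0.001]
wrist_force: [-0.1, 1.1, -0.3]
width: 0.191
```

```bash
python3 plan.py .5135 -.0125 .204 0 60 1
```

```text
t 7.98 q [-0.05  0.65  1.45 -0.05  2.09 -1.62] grasp [ 0.5142 -0.0127  0.2086] zaxis [-0.865  0.    -0.501] w 0.191 F [-0.1  1.1 -0.3]
shift [-3.6  0.2  2.9] 5.0 rot [0.  0.1 0.1] 0.1 q* [-0.04685726  0.65474495  1.44974845 -0.04656316  2.08335752 -1.61708544]
1 [-4.  0.  3.] [0.  0.1 0.1] [-0.05  0.65  1.45 -0.05  2.08 -1.62] [ 0.8  -0.01  0.37]
```

Call:
arm_command(
  targets="-2 0 1 0 0 0 0; -3.5 0 2 0 0 0 0; -4.3 0 2.5 0 0 0 0; -4.3 0 2.5 0 0 0 0; -4.3 0 2.5 0 0 0 0",
)

```text
time: 8.4
tool_pos: [0.4976, -0.0127, 0.1944]
tcp_rot: [0.001, -2.096, -0.001]
wrist_force: [0.5, -0.1, 2.1]
width: 0.188
```

```bash
python3 plan.py .5135 -.0125 .204 0 60 1
```

```text
t 8.4 q [-0.05  0.65  1.45 -0.05  2.08 -1.62] grasp [ 0.5141 -0.0127  0.2039] zaxis [-0.865  0.    -0.501] w 0.188 F [ 0.5 -0.1  2.1]
shift [0.4 0.2 0.5] 1.0 rot [0.  0.1 0.1] 0.1 q* [-0.04685726  0.65474495  1.44974845 -0.04656316  2.08335752 -1.61708544]
1 [0. 0. 0.] [0.  0.1 0.1] [-0.05  0.65  1.45 -0.05  2.08 -1.62] [ 0.8  -0.01  0.37]
```

The wrist force rises to +2 N at the computed floor height, so the brush touches the floor lightly and the first stroke is down. Now up 85 mm and down again.

Call:
arm_command(
  targets="9 0 -5 0 0 0 0; 22 0 -12.5 0 0 0 0; 36 0 -21 0 0 0 0; 50 0 -29 0 0 0 0; 63 0 -36.5 0 0 0 0; 71 0 -41 0 0 0 0; 74 0 -42.5 0 0 0 0; 74 0 -42.5 0 0 0 0; 74 0 -42.5 0 0 0 0",
)

```text
time: 9.15
tool_pos: [0.4972, -0.0128, 0.2789]
tcp_rot: [0.001, -2.096, -0.001]
wrist_force: [-0.6, -0.1, -1.0]
width: 0.191
```

```bash
python3 plan.py .5137 -.0125 .204 0 60 1; python3 - <<'E'
from workcell import bot
import cv2
p,d=bot.read_camera("side"); cv2.imwrite("pics/side7.png",cv2.resize(p[110:310,220:480],None,fx=3,fy=3,interpolation=cv2.INTER_CUBIC))
E
```

```text
t 9.15 q [-0.05  0.58  1.4  -0.05  2.2  -1.63] grasp [ 0.5136 -0.0128  0.2884] zaxis [-0.865  0.    -0.501] w 0.191 F [-0.6 -0.1 -1. ]
shift [-73.1   0.2  42.2] 84.0 rot [0.  0.1 0.1] 0.1 q* [-0.04684552  0.65508223  1.44919553 -0.04655715  2.0835734  -1.61708538]
1 [-73.   0.  42.] [0.  0.1 0.1] [-0.05  0.66  1.45 -0.05  2.08 -1.62] [ 0.8  -0.01  0.37]
```

View pics/side7.png

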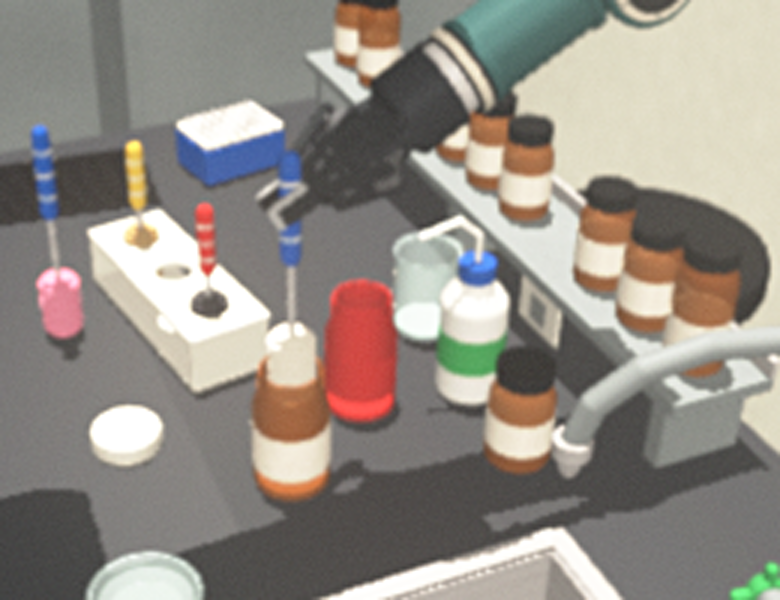

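The bristles show above the mouth at zoomed (291,350), and the bottle is still standing at (290,430). Second stroke down.

Call:
arm_command(
  targets="-9 0 5 0 0 0 0; -22 0 12.5 0 0 0 0; -36 0 21 0 0 0 0; -50 0 29 0 0 0 0; -62 0 36 0 0 0 0; -69 0 40 0 0 0 0; -72 0 41.5 0 0 0 0; -74 0 42.5 0 0 0 0; -74 0 42.5 0 0 0 0; -74 0 42.5 0 0 0 0",
)

```text
time: 10.03
tool_pos: [0.4978, -0.0127, 0.1945]
tcp_rot: [0.001, -2.096, -0.001]
wrist_force: [-1.3, 0.8, 1.4]
width: 0.189
```

```bash
python3 plan.py .5135 -.0125 .204 0 60 1
```

```text
t 10.03 q [-0.05  0.65  1.45 -0.05  2.08 -1.62] grasp [ 0.5142 -0.0127  0.204 ] zaxis [-0.865  0.    -0.501] w 0.189 F [-1.3  0.8  1.4]
shift [0.4 0.2 0.6] 1.0 rot [0.  0.1 0.1] 0.1 q* [-0.04685726  0.65474495  1.44974845 -0.04656316  2.08335752 -1.61708544]
1 [0. 0. 1.] [0.  0.1 0.1] [-0.05  0.65  1.45 -0.05  2.08 -1.62] [ 0.8  -0.01  0.37]
```

Call:
arm_command(
  targets="-1 0 0.6 0 0 0 0; -1 0 0.6 0 0 0 0",
)

```text
time: 10.2
tool_pos: [0.4975, -0.0127, 0.1944]
tcp_rot: [0.001, -2.095, -0.001]
wrist_force: [-0.5, 1.7, 6.2]
width: 0.188
```

Call:
arm_command(
  targets="9 0 -5 0 0 0 0; 24 0 -14 0 0 0 0; 42 0 -24 0 0 0 0; 60 0 -34.5 0 0 0 0; 78 0 -45 0 0 0 0; 98 0 -56.5 0 0 0 0; 120 0 -69 0 0 0 0; 144 0 -83 0 0 0 0; 165 0 -95 0 0 0 0; 176 0 -101.5 0 0 0 0",
)

```text
time: 11.03
tool_pos: [0.4977, -0.0129, 0.3994]
tcp_rot: [0.001, -2.102, -0.001]
wrist_force: [0.3, 0.2, -0.1]
width: 0.188
```

Call:
arm_command(
  targets="0 0 0 0 0 0 0; 0 0 0 0 0 0 0; 0 0 0 0 0 0 0",
)

```text
time: 11.28
tool_pos: [0.4971, -0.0129, 0.3941]
tcp_rot: [0.001, -2.094, -0.001]
wrist_force: [0.4, -0.4, -0.9]
width: 0.191
```

```bash
python3 plan.py .5135 -.0125 .41 0 60 1; python3 - <<'E'
from workcell import bot
from h import *
from scipy.optimize import least_squares
n="side"
p,d=bot.read_camera(n); cv2.imwrite("pics/side8.png",p)
C=cam(bot,n);v,u=np.where(d>0);P=pts(C,np.c_[u,v],d[v,u])
near=np.hypot(P[:,0]-.513,P[:,1]+.012)<.045
m=near&(P[:,2]>.112)&(P[:,2]<.13);Q=P[m];s=least_squares(lambda a:np.hypot(Q[:,0]-a[0],Q[:,1]-a[1])-a[2],[.513,-.012,.027],loss='soft_l1',f_scale=.003);print("rim",s.x)
for z0 in(.20,.22,.24,.26,.28,.30,.33,.36):
    m=near&(abs(P[:,2]-z0)<.01)
    if m.sum()>3: print(z0,m.sum(),np.round(P[m].mean(0),4),np.round(P[m].min(0),3),np.round(P[m].max(0),3))
E
```

```text
t 11.28 q [-0.05  0.5   1.3  -0.06  2.38 -1.64] grasp [ 0.5136 -0.0129  0.4036] zaxis [-0.866  0.    -0.5  ] w 0.191 F [ 0.4 -0.4 -0.9]
shift [ 5.5  0.4 -3.1] 6.0 rot [ 0.  -0.   0.1] 0.1 q* [-0.04685765  0.50079023  1.29339286 -0.05965221  2.39324382 -1.63797597]
1 [ 6.  0. -3.] [ 0.  -0.   0.1] [-0.05  0.5   1.29 -0.06  2.39 -1.64] [ 0.8  -0.01  0.57]
rim [ 0.51411673 -0.01226366  0.0269241 ]
0.2 7 [ 0.5097 -0.0232  0.2089] [ 0.5   -0.028  0.208] [ 0.519 -0.015  0.21 ]
0.22 96 [ 0.5106 -0.025   0.2211] [ 0.495 -0.033  0.21 ] [ 0.532 -0.003  0.23 ]
0.24 123 [ 0.5098 -0.0253  0.2399] [ 0.495 -0.035  0.23 ] [ 0.533 -0.003  0.249]
0.26 148 [ 0.5114 -0.0241  0.2618] [ 0.495 -0.034  0.25 ] [0.537 0.    0.27 ]
0.28 85 [ 0.5139 -0.0155  0.2757] [ 0.498 -0.028  0.27 ] [0.529 0.002 0.289]
0.3 22 [ 0.515  -0.0148  0.3005] [ 0.512 -0.018  0.291] [ 0.519 -0.01   0.31 ]
0.33 25 [ 0.5151 -0.0145  0.3301] [ 0.512 -0.018  0.321] [ 0.519 -0.009  0.339]
0.36 61 [ 0.5128 -0.0189  0.36  ] [ 0.506 -0.023  0.35 ] [ 0.522 -0.01   0.37 ]
```

View pics/side8.png

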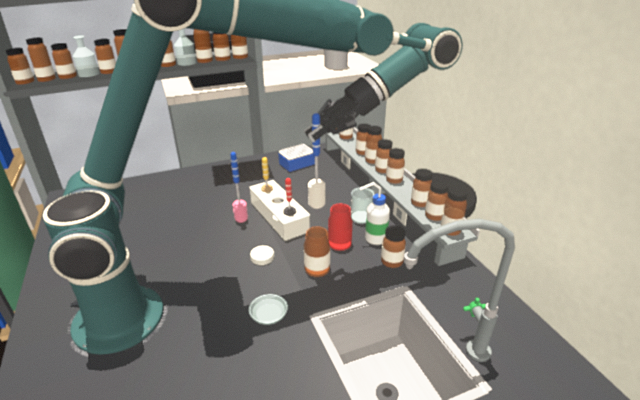

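The brush is clear, the bottle rim fit is unchanged (0.514, -0.012) and the brush is still straight. Now I plan the turn to level.

```bash
python3 log.py;python3 fit.py|tail -2; python3 plan.py .50 -.08 .42 -7 15 3; cat > path.py <<'E'
from ik import *
def pose(g,taz,gam):
    t=np.radians(taz);g_=np.radians(gam);rad=np.array([np.cos(t),np.sin(t),0]);z=-np.sin(g_)*rad-np.cos(g_)*np.array([0,0,1.]);y=np.array([-np.sin(t),np.cos(t),0])
    Rt=np.c_[np.cross(y,z),y,z];return np.array(g)+.019*z,Rt
q=np.array([-.05,.5,1.3,-.06,2.38,-1.64])
head=np.array([.556,-.365,.22])
b=lambda a:np.array([np.cos(np.radians(a)),np.sin(np.radians(a)),0])
prev=((.5136,-.013,.4036),0,60)
for w in [((.5,-.08,.42),-7,15),((.488,-.131,.36),-15,-30),((.488,-.131,.24),-15,-30),(tuple(head-.164*b(-33)),-33,-30)]:
    for f in(.25,.5,.75,1):
        x=[np.array(u)*(1-f)+np.array(v)*f for u,v in zip(prev,w)]
        p,Rt=pose(*x);q2=ik(p,Rt,[q]);
        if q2 is None: print("FAIL",x);continue
        print(np.round(x[0],3),np.round(q2,2),"W",np.round(fk(q2,P)[2],2));q=q2
    prev=w;print()
E
python3 path.py
```

```text
3.477e-01 -4.000e-04] [-0.  -0.   0.   0.  -0.1 -0.1  0.   0.  -0.  -0.  -0.  -0.  -0.  -0.
 -0.   0.1 -0.   0.2]
t 11.33 q [-0.05  0.5   1.3  -0.06  2.38 -1.64] grasp [ 0.5134 -0.0129  0.4033] zaxis [-0.867  0.    -0.499] w 0.189 F [-0.3  0.3 -0.4]
shift [  7.8 -66.5  -2.3] 67.0 rot [ -4.3 -45.    5.8] 45.6 q* [-0.19552633  0.04851826  1.56607376 -0.01942621  1.78808789 -1.64584718]
1 [  3. -22.  -1.] [ -1.4 -15.    1.9] [-0.09  0.37  1.36 -0.05  2.2  -1.63] [ 0.74 -0.04  0.64]
2 [  5. -44.  -2.] [ -2.9 -30.    3.8] [-0.14  0.21  1.45 -0.04  2.   -1.63] [ 0.67 -0.07  0.7 ]
3 [  8. -66.  -2.] [ -4.3 -45.    5.8] [-0.2   0.05  1.57 -0.02  1.79 -1.65] [ 0.58 -0.09  0.74]
[ 0.51  -0.03   0.408] [-0.08  0.4   1.34 -0.05  2.25 -1.64] W [ 0.76 -0.04  0.62]
[ 0.507 -0.046  0.412] [-0.12  0.29  1.4  -0.04  2.1  -1.64] W [ 0.71 -0.06  0.67]
[ 0.503 -0.063  0.416] [-0.16  0.17  1.48 -0.03  1.95 -1.64] W [ 0.65 -0.08  0.71]
[ 0.5  -0.08  0.42] [-0.2   0.05  1.57 -0.02  1.79 -1.65] W [ 0.58 -0.09  0.74]

[ 0.497 -0.093  0.405] [-0.23 -0.08  1.7  -0.    1.59 -1.64] W [ 0.52 -0.1   0.73]
[ 0.494 -
[... 205 characters left out ...]
 0.93 -1.66] W [ 0.33 -0.09  0.64]

[ 0.488 -0.131  0.33 ] [-0.34 -0.44  2.19  0.05  0.87 -1.67] W [ 0.33 -0.09  0.61]
[ 0.488 -0.131  0.3  ] [-0.34 -0.42  2.23  0.05  0.81 -1.67] W [ 0.33 -0.09  0.58]
[ 0.488 -0.131  0.27 ] [-0.34 -0.4   2.27  0.05  0.75 -1.67] W [ 0.33 -0.09  0.55]
[ 0.488 -0.131  0.24 ] [-0.34 -0.38  2.31  0.06  0.68 -1.68] W [ 0.33 -0.09  0.52]

[ 0.471 -0.167  0.235] [-0.42 -0.39  2.33  0.06  0.68 -1.68] W [ 0.32 -0.11  0.52]
[ 0.453 -0.203  0.23 ] [-0.5  -0.39  2.34  0.06  0.67 -1.69] W [ 0.3  -0.14  0.51]
[ 0.436 -0.24   0.225] [-0.58 -0.38  2.34  0.07  0.66 -1.7 ] W [ 0.29 -0.16  0.51]
[ 0.418 -0.276  0.22 ] [-0.66 -0.37  2.34  0.07  0.64 -1.7 ] W [ 0.28 -0.19  0.5 ]
```

Call:
arm_command(
  targets="0.5 -4 0 -0.3 -3 0.4 0; 1.5 -12 0 -0.8 -8 1 0; 2.5 -21 -1 -1.3 -14 1.8 0; 3.5 -30 -1 -1.9 -20 2.6 0; 4.5 -39 -1 -2.5 -26 3.4 0; 5.5 -48 -2 -3.1 -32 4.2 0; 6.5 -56 -2 -3.6 -38 4.9 0; 7.5 -63 -2 -4.1 -43 5.5 0; 8 -66.5 -2 -4.3 -45 5.8 0; 8 -66.5 -2 -4.3 -45 5.8 0",
)

```text
time: 12.17
tool_pos: [0.4935, -0.08, 0.4041]
tcp_rot: [-0.179, -2.878, -0.022]
wrist_force: [0.2, -0.4, -1.1]
width: 0.188
```

```bash
python3 plan.py .488 -.131 .36 -15 -30 3
```

```text
t 12.17 q [-0.2   0.04  1.57 -0.02  1.79 -1.65] grasp [ 0.4983 -0.0806  0.4224] zaxis [-0.254  0.031 -0.967] w 0.188 F [ 0.2 -0.4 -1.1]
shift [-25.4 -52.5  55.9] 81.0 rot [  1.  -44.7   8. ] 45.5 q* [-0.33558791 -0.44909228  2.13901832  0.04600753  0.92975446 -1.66225444]
1 [ -8. -17.  19.] [  0.3 -14.9   2.7] [-0.24 -0.12  1.74 -0.01  1.52 -1.64] [ 0.49 -0.09  0.73]
2 [-17. -35.  37.] [  0.7 -29.8   5.4] [-0.28 -0.29  1.94  0.01  1.23 -1.64] [ 0.41 -0.09  0.7 ]
3 [-25. -52.  56.] [  1.  -44.7   8. ] [-0.34 -0.45  2.14  0.05  0.93 -1.66] [ 0.33 -0.09  0.64]
```

Call:
arm_command(
  targets="-2 -4 4 0.1 -3 0.5 0; -5 -9 10 0.2 -8 1.4 0; -8 -16 17 0.3 -14 2.5 0; -11 -23 25 0.4 -20 3.6 0; -15 -30 32 0.6 -26 4.6 0; -18 -37 40 0.7 -32 5.7 0; -21 -44 47 0.8 -38 6.8 0; -24 -50 54 0.9 -43 7.7 0; -25.5 -52.5 56 1 -44.7 8 0; -25.5 -52.5 56 1 -44.7 8 0",
)

```text
time: 13.0
tool_pos: [0.4958, -0.132, 0.3374]
tcp_rot: [0.341, 2.609, -0.088]
wrist_force: [-0.2, -0.1, -1.5]
width: 0.192
```

Call:
arm_command(
  targets="0 0 0 0 0 0 0; 0 0 0 0 0 0 0; 0 0 0 0 0 0 0",
)

```text
time: 13.25
tool_pos: [0.4997, -0.1328, 0.3435]
tcp_rot: [0.339, 2.602, -0.09]
wrist_force: [-0.2, 0.3, 0.1]
width: 0.191
```

```bash
python3 plan.py .488 -.131 .24 -15 -30 1;python3 - <<'E'
from workcell import bot
import cv2,numpy as np
for n in("top","side"):
    p,d=bot.read_camera(n); cv2.imwrite(f"pics/{n}9.png",p);np.save(f"pics/{n}9.npy",d)
E
```

```text
t 13.25 q [-0.33 -0.44  2.13  0.05  0.93 -1.66] grasp [ 0.4906 -0.1304  0.36  ] zaxis [ 0.481 -0.127 -0.867] w 0.191 F [-0.2  0.3  0.1]
shift [ 61.7  -1.3 102.9] 120.0 rot [ 0.1 -0.2  0.1] 0.2 q* [-0.33558865 -0.37657164  2.31191679  0.0583198   0.68466127 -1.67992564]
1 [ 62.  -1. 103.] [ 0.1 -0.2  0.1] [-0.34 -0.38  2.31  0.06  0.68 -1.68] [ 0.33 -0.09  0.52]
```

View pics/side9.png

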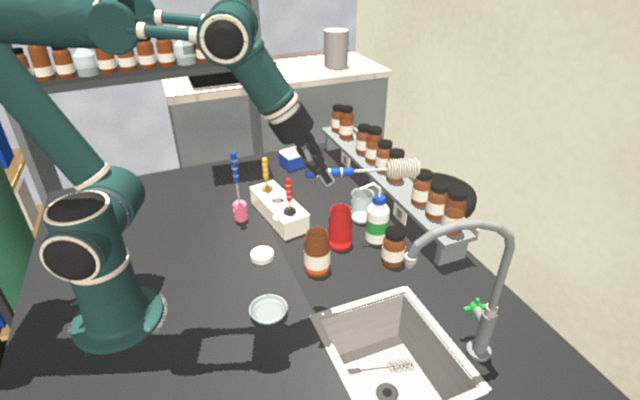

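View pics/top9.png

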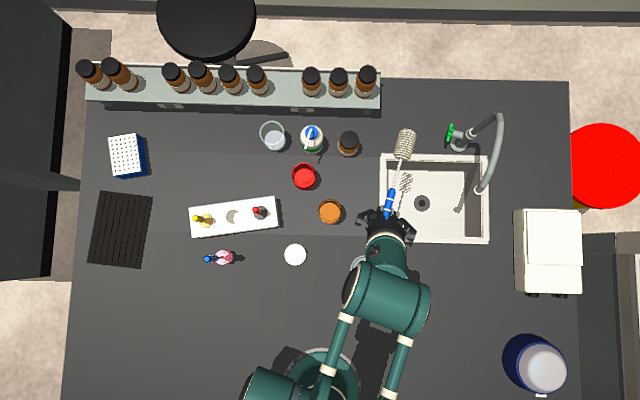

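```bash
python3 - <<'E'
from workcell import bot
from h import *
for n in("top","side"):
    d=np.load(f"pics/{n}9.npy");p=cv2.imread(f"pics/{n}9.png");C=cam(bot,n);v,u=np.where(d>0);P=pts(C,np.c_[u,v],d[v,u])
    hsv=cv2.cvtColor(p,cv2.COLOR_BGR2HSV)
    g=cv2.inRange(hsv,(45,120,60),(75,255,255))[v,u]>0
    G=P[g&(P[:,1]<-.2)&(P[:,0]>.5)];print(n,"green",G.min(0).round(3),G.max(0).round(3))
    # along brush
    b=np.array([np.cos(np.radians(-15)),np.sin(np.radians(-15)),0]);rel=P-[.4906,-.1304,.36]
    a=rel@b;lat=rel@np.array([-b[1],b[0],0])
    for s in(.02,.05,.08,.11,.135,.15,.17,.19,.205):
        m=(abs(a-s)<.008)&(abs(lat)<.03)&(abs(rel[:,2])<.06)
        if m.sum()>2: print(s,m.sum(),"lat",lat[m].min().round(3),lat[m].max().round(3),"z",P[m][:,2].min().round(3),P[m][:,2].max().round(3))
    m=(abs(lat)<.03)&(abs(rel[:,2])<.06)&(a>.1);print("max a",np.percentile(a[m],[90,99,100]))
    m=(np.hypot(P[:,0]-.556,P[:,1]+.365)<.02)&(P[:,2]>.262)&(P[:,2]<.30);Q=P[m];print("nozzle",len(Q),Q.min(0).round(3),Q.max(0).round(3))
E
```

```text
top green [ 0.724 -0.363  0.075] [ 0.778 -0.346  0.114]
0.02 60 lat -0.016 0.013 z 0.353 0.374
0.05 48 lat -0.011 0.007 z 0.361 0.373
0.08 22 lat -0.006 0.002 z 0.361 0.371
0.11 19 lat -0.005 0.001 z 0.361 0.368
0.135 128 lat -0.021 0.018 z 0.349 0.383
0.15 122 lat -0.022 0.019 z 0.355 0.385
0.17 123 lat -0.021 0.019 z 0.359 0.384
0.19 61 lat -0.022 0.018 z 0.358 0.382
max a [0.18525694 0.19165317 0.19284546]
nozzle 40 [ 0.543 -0.371  0.288] [ 0.564 -0.35   0.3  ]
side green [ 0.726 -0.364  0.063] [ 0.774 -0.347  0.113]
0.02 74 lat -0.015 0.0 z 0.346 0.373
0.05 60 lat -0.01 0.003 z 0.356 0.372
0.08 22 lat -0.005 -0.0 z 0.36 0.367
0.11 22 lat -0.004 0.001 z 0.361 0.366
0.135 168 lat -0.021 0.016 z 0.344 0.383
0.15 145 lat -0.022 0.013 z 0.344 0.384
0.17 140 lat -0.022 0.011 z 0.344 0.384
0.19 116 lat -0.022 0.013 z 0.343 0.383
max a [0.18755567 0.19435436 0.19527546]
nozzle 127 [ 0.545 -0.374  0.272] [ 0.567 -0.35   0.3  ]
```

The brush is level: the head axis is at z 0.364 with the grasp at 0.360. The nozzle is at about (0.556, -0.362). I descend to below spout height and then sweep sideways underneath it.

Call:
arm_command(
  targets="6 0 10 0 0 0 0; 17 0 28 0 0 0 0; 29 0 48 0 0 0 0; 42 0 69 0 0 0 0; 53 -1 88 0 0 0 0; 60 -1 99 0 0 0 0; 62 -1 103 0 0 0 0; 62 -1 103 0 0 0 0; 62 -1 103 0 0 0 0",
)

```text
time: 14.1
tool_pos: [0.4966, -0.1332, 0.2232]
tcp_rot: [0.339, 2.6, -0.09]
wrist_force: [1.0, -0.9, 0.4]
width: 0.189
```

```bash
python3 plan.py .4218 -.2749 .216 -33 -30 8
```

```text
t 14.1 q [-0.34 -0.38  2.31  0.06  0.69 -1.68] grasp [ 0.4874 -0.1308  0.2397] zaxis [ 0.482 -0.128 -0.867] w 0.189 F [ 1.  -0.9  0.4]
shift [  35.1 -159.1    7.1] 163.0 rot [ 9.1 -0.1 15.7] 18.1 q* [-0.65187897 -0.35606717  2.34436793  0.06424554  0.63192536 -1.68844091]
1 [  4. -20.   1.] [ 1.1 -0.   2. ] [-0.38 -0.38  2.32  0.06  0.68 -1.68] [ 0.32 -0.1   0.52]
2 [  9. -40.   2.] [ 2.3 -0.   3.9] [-0.42 -0.38  2.33  0.06  0.68 -1.69] [ 0.32 -0.11  0.52]
3 [ 13. -60.   3.] [ 3.4 -0.   5.9] [-0.46 -0.38  2.33  0.06  0.67 -1.69] [ 0.31 -0.12  0.52]
4 [ 18. -80.   4.] [ 4.5 -0.   7.9] [-0.5  -0.38  2.34  0.06  0.67 -1.69] [ 0.3  -0.14  0.51]
5 [ 22. -99.   4.] [ 5.7 -0.1  9.8] [-0.54 -0.38  2.34  0.06  0.66 -1.69] [ 0.3  -0.15  0.51]
6 [  26. -119.    5.] [ 6.8 -0.1 11.8] [-0.57 -0.37  2.34  0.06  0.65 -1.69] [ 0.29 -0.16  0.51]
7 [  31. -139.    6.] [ 7.9 -0.1 13.7] [-0.61 -0.37  2.35  0.06  0.64 -1.69] [ 0.29 -0.17  0.5 ]
8 [  35. -159.    7.] [ 9.1 -0.1 15.7] [-0.65 -0.36  2.34  0.06  0.63 -1.69] [ 0.28 -0.19  0.5 ]
```

Call:
arm_command(
  targets="2 -8 0.5 0.5 0 0.8 0; 6 -25 1 1.4 0 2.5 0; 10 -45 2 2.6 0 4.5 0; 15 -67 3 3.8 0 6.6 0; 20 -90 4 5.1 0 8.9 0; 25 -112 5 6.4 -0.1 11 0; 29 -132 6 7.5 -0.1 13 0; 33 -148 7 8.4 -0.1 14.6 0; 34.5 -156 7 8.9 -0.1 15.4 0; 35 -159 7 9.1 -0.1 15.7 0",
)

```text
time: 14.93
tool_pos: [0.4293, -0.2815, 0.2005]
tcp_rot: [0.75, 2.522, -0.203]
wrist_force: [0.3, 0.4, -1.7]
width: 0.187
```

Call:
arm_command(
  targets="0 0 0 0 0 0 0; 0 0 0 0 0 0 0; 0 0 0 0 0 0 0; 0 0 0 0 0 0 0",
)

```text
time: 15.27
tool_pos: [0.4298, -0.2794, 0.1995]
tcp_rot: [0.746, 2.524, -0.201]
wrist_force: [1.0, -0.0, 0.3]
width: 0.188
```

```bash
python3 plan.py .4218 -.2749 .216 -33 -30 1;python3 - <<'E'
from workcell import bot
from h import *
for n in("top","side"):
    p,d=bot.read_camera(n); cv2.imwrite(f"pics/{n}10.png",p);np.save(f"pics/{n}10.npy",d)
    C=cam(bot,n);v,u=np.where(d>0);P=pts(C,np.c_[u,v],d[v,u])
    b=np.array([np.cos(np.radians(-33)),np.sin(np.radians(-33)),0]);rel=P-[.4218,-.2749,.216]
    a=rel@b;lat=rel@np.array([-b[1],b[0],0])
    for s in(.02,.05,.08,.11,.135,.15,.17,.19,.205):
        m=(abs(a-s)<.008)&(abs(lat)<.03)&(abs(rel[:,2])<.04)
        if m.sum()>2: print(n,s,m.sum(),"lat",lat[m].min().round(3),lat[m].max().round(3),"z",P[m][:,2].min().round(3),P[m][:,2].max().round(3))
    m=(np.hypot(P[:,0]-.556,P[:,1]+.362)<.02)&(P[:,2]>.255)&(P[:,2]<.30);Q=P[m];print("nozzle",len(Q),Q.min(0).round(3),Q.max(0).round(3))
    x0,y0=(380,100) if n=="top" else (340,170)
    cv2.imwrite(f"pics/{n}10z.png",cv2.resize(p[y0:y0+150,x0:x0+200],None,fx=4,fy=4,interpolation=cv2.INTER_CUBIC))
E
```

```text
t 15.27 q [-0.65 -0.36  2.35  0.06  0.63 -1.69] grasp [ 0.4218 -0.2742  0.216 ] zaxis [ 0.419 -0.273 -0.866] w 0.188 F [ 1.  -0.   0.3]
shift [-0.3 -0.6  0.2] 1.0 rot [-0.   0.   0.1] 0.1 q* [-0.65187897 -0.35606717  2.34436793  0.06424554  0.63192536 -1.68844091]
1 [-0. -1.  0.] [-0.   0.   0.1] [-0.65 -0.36  2.34  0.06  0.63 -1.69] [ 0.28 -0.19  0.5 ]
top 0.02 49 lat -0.015 0.011 z 0.21 0.232
top 0.05 35 lat -0.01 0.007 z 0.217 0.231
top 0.08 19 lat -0.005 0.002 z 0.217 0.227
top 0.11 17 lat -0.005 0.002 z 0.215 0.224
top 0.135 113 lat -0.02 0.019 z 0.205 0.242
top 0.15 95 lat -0.02 0.02 z 0.211 0.241
top 0.17 60 lat -0.02 0.018 z 0.212 0.243
top 0.19 38 lat -0.007 0.019 z 0.213 0.241
nozzle 41 [ 0.543 -0.372  0.286] [ 0.564 -0.349  0.3  ]
side 0.02 92 lat -0.016 0.006 z 0.205 0.229
side 0.05 78 lat -0.01 0.005 z 0.212 0.228
side 0.08 27 lat -0.005 0.003 z 0.216 0.223
side 0.11 27 lat -0.004 0.001 z 0.217 0.223
side 0.135 108 lat -0.021 0.01 z 0.205 0.239
side 0.15 125 lat -0.021 0.017 z 0.207 0.241
side 0.17 144 lat -0.021 0.015 z 0.202 0.239
side 0.19 148 lat -0.021 0.015 z 0.203 0.239
nozzle 127 [ 0.545 -0.374  0.273] [ 0.566 -0.349  0.3  ]
```

View pics/side10z.png

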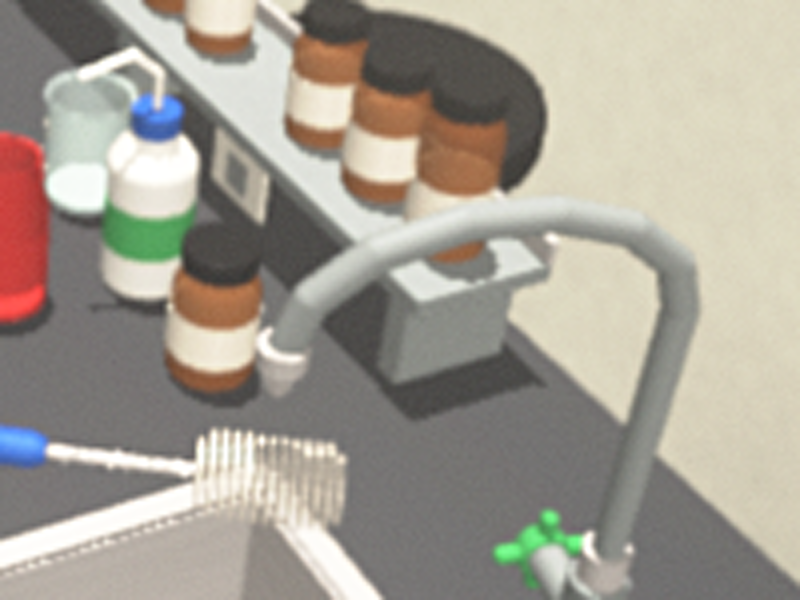

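View pics/top10.png

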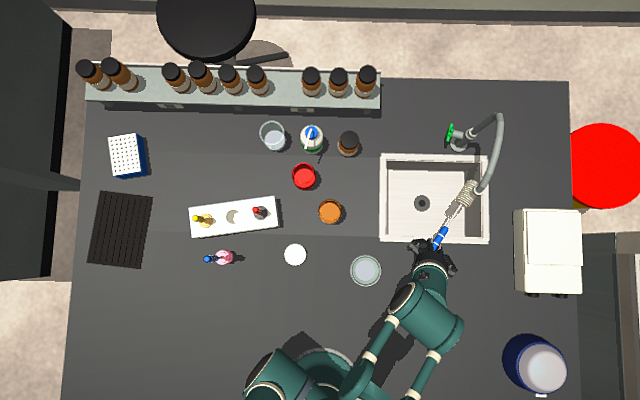

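View pics/side10.png

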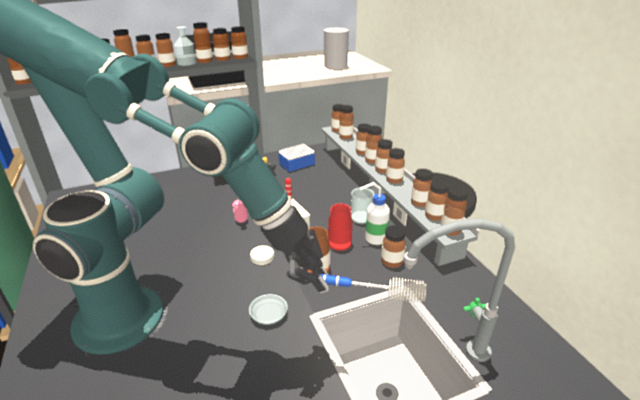

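The bristles sit level directly below the nozzle: side zoom shows the head at (270,475) under the nozzle at (280,375). The gap is about 30 mm. I check for stillness and bystander shifts, then hand in.

```bash
python3 - <<'E'
from workcell import bot
from h import *
a=cv2.cvtColor(cv2.imread("pics/top0.png"),cv2.COLOR_BGR2GRAY);b=cv2.cvtColor(cv2.imread("pics/top10.png"),cv2.COLOR_BGR2GRAY)
for n,(u,v,r) in dict(bottle=(330,212,16),red_b=(304,176,16),wash=(312,138,16),jar=(348,144,14),beaker=(272,136,17),dish=(366,270,18),cap=(295,254,14),redbr=(261,212,10),yel=(203,220,12),pink=(220,257,18)).items():
    s,_=cv2.phaseCorrelate(np.float32(a[v-r:v+r,u-r:u+r]),np.float32(b[v-r:v+r,u-r:u+r]));print(n,np.round(s,2))
s=bot.read_state();print(s["time"],np.abs(s["joint_vel"]).max(),s["wrist_force"],s["width"])
E
```

```text
bottle [-0.    0.06]
red_b [0.01 0.04]
wash [-0.01 -0.02]
jar [-0.02  0.02]
beaker [-0.  0.]
dish [ 0.01 -0.01]
cap [-0. -0.]
redbr [0.02 0.01]
yel [0.   0.01]
pink [0.02 0.01]
15.3667 0.0031863761625180813 [ 0.19703926 -0.31573443 -0.46809247] 0.1856936631218857
```

```bash
python3 -c "
from workcell import bot
print(bot.finish_job())"
```

```text
the job is handed in; nothing more can be done
None
```

The job is done and handed in at 15.4 s. I took the blue-handled brush from the middle of the rack and scrubbed the amber bottle with two full strokes. I then drew it out, turned it level and left it held under the tap.

- **Strokes:** both reached the bottle floor, with light contact of about 2 N on the first and up to 6 N on the second. I lifted 85 mm after the first and saw the bristles above the mouth, then drew the brush right out after the second.
- **Final pose:** the brush is level to about 1° and still gripped, with the bristle tops about 30 mm below the nozzle. The arm was at rest, with only noise-level wrist force (under 1 N).
- **Other things on the bench:** compared with the starting top picture, the bottle and bystanders shifted by less than 0.1 pixel.

No check failed. The top and side cameras disagreed by about 2 mm on the bottle's position, which is within their calibration, and I used a value between them.

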